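Set out a brass-fitter's bench

ROBOT

A 6-joint arm with a two-finger parallel gripper is mounted at the origin on the work surface. World frame = base frame: x ahead of the robot, y to its left, z up, the work surface at z = 0. Lengths are in m, angles in rad, forces in N, time in s.
With the tool pointing down it reaches from about 0.275 to 0.975 m from the base axis. Payload 8.4 kg.
Tool frame: the origin (TCP) lies on the centre line of the jaws, within the pads' length; the fingertips stand 14 mm ahead of it and the grasp point (between the pads) lies 5 mm behind it (env.tip_extent is the distance from the TCP to the fingertips, in m); x points along the fingers, y is the direction in which the jaws open and shut, and the axes are right-handed (so a half turn about x gives the same grasp; the last joint's range is limited). The gripper opens to 92 mm and grips with 3 to 60 N. Pads are 20 mm wide; open, the fingers measure 128 mm over their backs; the gripper's body (75 mm by 189 mm) begins 69 mm behind the grasp point.
Start: joints at [-1.135, 0.353, 1.633, -0, 1.155, -0.002], TCP at [0.265, -0.566, 0.229] pointing down, gripper open.
Joint ranges: [-2.63, 2.63], [-0.92, 2.1], [0.06, 2.66], [-1.3, 4.44], [0, 2.69], [-3.02, 3.02]. Speed limits (rad/s): [2.22, 2.22, 2.79, 3.14, 3.14, 3.14].

INTERFACE

Orientations are given as a 3x3 rotation matrix whose columns are the frame's x, y, z axes.
In Python, from rig import status, imaging, order, models, env gives the robot as it stands.
- The arm moves only by the shell command python3 -m crank 'ROWS' [FORCE]. ROWS is JSON, a list that holds one entry, the list of rows, each a list of 7 numbers: the shift along the tool's x, y, z in cm, then the turn, a rotation vector about the tool's x, y, z in rad, then the finger opening in cm, from 0 to 9.19. In form: [[[tx, ty, tz, ax, ay, az, hand], ...]]. A call has exactly 8 rows; each row shifts and turns the commanded pose from where the row before left it, along the tool's axes as they then stand; what a row does not reach is not made up. A row lasts 1/8 s, in which the tool goes at most 62.5 mm and 10.7 degrees, less where a joint would pass 70% of its speed; a pose out of reach is approached as far as the arm can. A call with a gripper value outside its range is refused whole. The fingers move at their own pace and stop on an object; FORCE is the grip in N (left out, the last holds). Time passes only in rows, so rows that do not move let the fingers close, or fill a call up. It gives the time, the measured TCP pose, the force and the opening at its end, in the units of the state.
- status.sense(): the state, without advancing time (a new reading comes with each control period).
- imaging.get_image(name): name is "side" or "top" or "wrist"; returns the picture (384x512x3 uint8, red, green, blue); there is no depth.
- imaging.calibration(name): a dict with "fovy" (degrees; the focal length in pixels is half the picture's height over the tangent of half this angle, whatever the lens; pixels are square), "cx", "cy" (the principal point, pixels), "rvec" (rotation vector, rad) and "tvec" (3), from world to camera coordinates, as OpenCV has them. Camera axes: x right, y down, z forward; pixel columns grow to the right and rows downward; lengths in m; the calibration is good to about 2 mm. A picture is of the moment at which its call begins: read the wrist's pose just before it. calibration takes no time and is no camera call; for the wrist camera it gives the pose at the moment of the call.
- order.finish_job(): hands the job in, once; it reports no verdict.
Trained networks look in the newest picture that a camera, given by its name, has taken for a name from the list of things; names that differ only in an ending like _2 or _b are one class to them, and where a whole thing is asked for, a point or a joint stands for the part that bears it (a point fixed in the world has none). Each returns a list of dicts, best first, with "conf" (0 to 1); they miss things now and then, are a little off and sometimes report something else, mostly with a low value. They report only what shows in the picture. A call takes as long as a camera call. They do not tell look-alikes from the thing itself.
- models.recognise(camera, target): "uv" ([column, row] in pixels, amid what is visible of it).
The state is a dict: "clock": time; "joints": joint angles; "joint_vel": joint speeds; "tau": joint torques, N m; "position": TCP position; "tool_rot": TCP orientation; "force": force on the tool from outside, world axes, zero at the start; "ft_torque": the same for the moment, N m; "width": finger opening in m.
Only numpy, scipy, OpenCV 4.12 (cv2) and the standard library are available. Lean on these libraries where they do the work, as an engineer would, in place of code of your own. Each camera call takes 0.05 s, during which the arm holds its last target.

TASK

Set out the bench for the next fitting: lay the stepped brass base disc flat on the middle of the steel block, with the brass finial standing on the middle of the disc. Stand the rivet jar on the middle of the left-hand rubber pad and the dish of pins on the middle of the right-hand rubber pad, left and right being as the robot sees them. Keep all four upright throughout, and leave the hammer, the punch cup and the tin where they are.

Things in the scene. Friction and masses are not known exactly. Their poses are not given: they have to be found in the camera images.
- disc_center (a point): Base disc: solid brass, loose, about 0.3 kg, 16 mm high: a round lower step 60 mm in diameter and 12 mm high, and on it a flat step 46 mm in diameter and 4 mm high. It lies flat, narrow step up. The point is its centre, 8 mm above its underside; z is its axis, up.
- finial_center (a point): Finial: brass post cap, loose, about 0.16 kg, 54 mm high, standing upright: a plain drum 36 mm in diameter from its flat foot to 34 mm, then a roof that narrows to a blunt point. Two thin copper bands. The point is its centre, 27 mm above its foot (7 mm below the top of the drum); z is its axis, up.
- jar_center (a point): Rivet jar: round glass jar half full of brass rivets, closed with a plain aluminium lid, loose, about 0.22 kg, 74 mm high; the glass is 54 mm in diameter up to 58 mm, the lid above it 56 mm in diameter. Upright. The point is its centre, 37 mm above its underside; z is its axis, up.
- dish_center (a point): Pin dish: shallow open round brass dish with a few pins on a white lining, loose (the pins are fixed to it), about 0.12 kg, 56 mm in outer diameter, upright wall 3 mm thick, 20 mm high. The point is on its axis, 10 mm above its underside (in the open middle, half-way up); z is its axis, up.
- block_top (a point): Steel block: dark steel bench block, fixed, 100 x 100 mm and 45 mm high, edges along its x and y. It may stand left of, right of or between the two pads. The point is the middle of its top face; z up.
- pad_a: One of two identical round black rubber pads, fixed flat on the bench, 84 mm in diameter and 6 mm thick. Which of the two is further left differs from start to start. Left as the robot sees it is towards world +y. Origin at the centre of its underside, on the bench (z = 0).
- pad_b: The other of the two identical round black rubber pads, fixed, 84 mm in diameter and 6 mm thick. Origin at the centre of its underside, on the bench (z = 0).
- hammer: Bystander: hammer with a wooden handle, 260 mm long, lying at the far side of the bench, loose. Origin under the middle of its length, on the bench; its x runs from the handle to the head. Not to be moved.
- punch_cup: Bystander: steel cup, 72 mm in diameter and 75 mm high, with steel punches that stand up to 124 mm high, loose, at the left of the bench. Origin at the centre of its underside. Not to be moved.
- tin: Bystander: flat grey tin with an aluminium lid, 77 x 112 mm, 35 mm high, loose, at the right of the bench. Origin at the centre of its underside. Not to be moved.
Mind the look-alikes: they are no part of the job. There is more than one size of the part that bears jar_center; the job needs the largest.

How it is judged:
By the outcome, as a careful person would: the job done as asked, in the order asked, and still so for the second after the job is handed in, with the robot touching nothing.
It also fails if it takes over 112 s, if anything falls off the work surface, if the arm or the gripper's body presses on something with over 40 N, if the wrist force passes 120 N, or if a joint passes its speed limit or range.

## Working session

There is one attempt and no reset: what is moved stays moved. The work goes in short steps, Python scripts to look and compute and a shell command to move; the robot and the scene stay as the last step left them, time stands still between calls to the robot, and variables do not carry over. Pictures are saved under pics/ and viewed, and the job is handed in when it is done.

```bash
ls -la; mkdir -p pics; python3 - <<'E'
from rig import status, imaging, env
import cv2, numpy as np
s=status.sense(); print(s)
for n in ["side","top","wrist"]:
    im=imaging.get_image(n); cv2.imwrite(f"pics/{n}0.png",im[:,:,::-1]); print(n,imaging.calibration(n))
E
```

```text
total 12
drwxr-xr-x  3 agent agent 4096 Dec  7 01:47 .
drwxr-xr-x 23 root  root  4096 Dec  7 01:47 ..
drwxr-xr-x  2 agent agent 4096 Dec  7 01:47 pics
{'clock': 0.0, 'joints': array([-1.13540154e+00,  3.53658006e-01,  1.63410966e+00, -1.21864937e-05,
        1.15520145e+00, -2.42647530e-03]), 'joint_vel': array([-7.21156190e-04,  9.32451576e-04,  5.92849451e-05, -1.49545105e-04,
        1.62084327e-03,  4.54493356e-04]), 'tau': array([-7.92125484e-04, -5.93856633e+01, -3.34214973e+01,  6.94172247e-02,
        2.33536377e-02, -1.70564308e-04]), 'position': array([ 0.26476432, -0.56563418,  0.227868  ]), 'tool_rot': array([[-5.90660160e-04,  4.23971297e-01, -9.05675433e-01],
       [ 1.24334723e-03, -9.05674580e-01, -4.23971708e-01],
       [-9.99999053e-01, -1.37649224e-03,  7.80235328e-06]]), 'force': array([-0.43424049, -0.07768801, -0.23045655]), 'ft_torque': array([-0.00305363, -0.01893174,  0.04615534]), 'width': 0.09183140087450681}
side {'fovy': 49.11336923678709, 'cx': 257.1163302787986, 'cy': 195.59616524056665, 'rvec': array([ 0.51767931, -2.67008048,  1.26693441]), 'tvec': array([0.53644478, 0.18309517, 1.17397201])}
top {'fovy': 54.96143187321711, 'cx': 259.0300501836811, 'cy': 197.61081152985616, 'rvec': array([ 2.15509025, -2.15649944,  0.15446642]), 'tvec': array([0.00526619, 0.5777358 , 1.10137275])}
wrist {'fovy': 62.860716926070815, 'cx': 247.4892825820778, 'cy': 190.2461959683931, 'rvec': array([-2.43902022,  1.55139643,  0.22661176]), 'tvec': array([-0.62469374, -0.03064522,  0.39248389])}
```

View pics/top0.png

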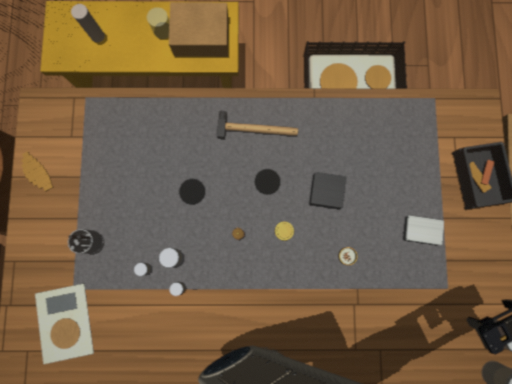

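View pics/side0.png

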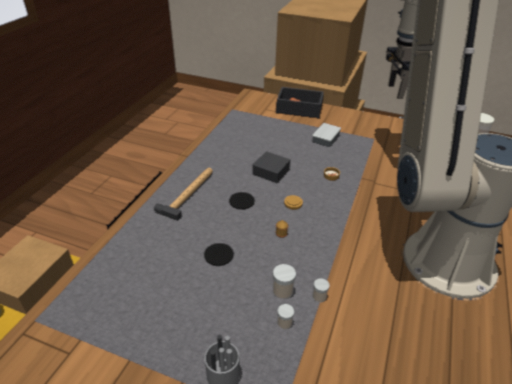

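View pics/wrist0.png

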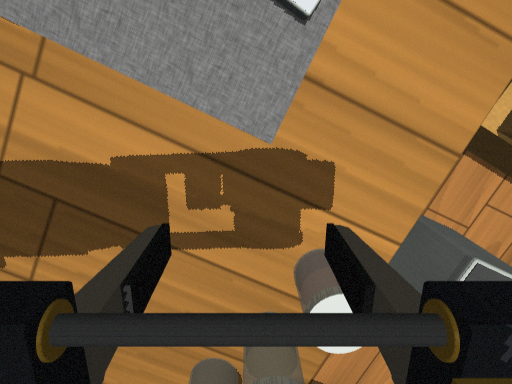

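```bash
cat > h.py <<'E'
import numpy as np, cv2
from rig import status, imaging
def cam(n,c=None):
    c=c or imaging.calibration(n); f=192/np.tan(np.radians(c['fovy'])/2)
    K=np.array([[f,0,c['cx']],[0,f,c['cy']],[0,0,1]]); R=cv2.Rodrigues(np.array(c['rvec']))[0]
    return K,R,np.array(c['tvec'])
def ray(C,uv,z):
    K,R,t=C; d=R.T@np.linalg.inv(K)@np.array([uv[0],uv[1],1.]); o=-R.T@t
    return o+d*(z-o[2])/d[2]
def proj(C,p):
    K,R,t=C; q=K@(R@np.array(p)+t); return q[:2]/q[2]
def blob(im,uv,r,fn):
    x,y=map(int,uv); a=im[y-r:y+r+1,x-r:x+r+1].astype(int); m=fn(a)
    n,l,s,ce=cv2.connectedComponentsWithStats(m.astype(np.uint8))
    k=1+np.argmax(s[1:,4]); return ce[k]+[x-r,y-r],s[k]
E
python3 - <<'E'
from h import *
from rig import models
im=cv2.imread('pics/top0.png')[:,:,::-1]
C=cam('top')
dark=lambda a:a.max(2)<45
yel=lambda a:(a[:,:,0]-a[:,:,2])>35
whi=lambda a:a.min(2)>140
for n,uv,z,fn,r in [('padL',(192,191),.006,dark,20),('padR',(267,181),.006,dark,20),('block',(328,190),.045,lambda a:a.max(2)<62,25),('disc',(285,231),.014,yel,16),('finial',(238,234),.04,yel,12),('dish',(347,256),.015,lambda a:(a.max(2)-a.min(2)>25)|(a.min(2)>130),14),('jar',(169,258),.074,whi,16),('j2',(141,269),.05,whi,12),('j3',(177,289),.05,whi,12)]:
    b,s=blob(im,uv,r,fn); print(n,b.round(1),s,ray(C,b,z).round(4))
s=ray
big=cv2.resize(im[160:300,60:450],None,fx=2,fy=2,interpolation=cv2.INTER_CUBIC); cv2.imwrite('pics/topcrop.png',big[:,:,::-1])
for t in ['disc_center','finial_center','jar_center','dish_center','block_top','pad_a']:
    print(t,[(np.round(d['uv']),round(d['conf'],2)) for d in models.recognise('top',t)][:4])
E
```

```text
padL [191.9 191.3] [  9   9  23  24 438] [0.6024 0.2183 0.006 ]
padR [267.1 181.4] [  9   9  23  24 422] [ 0.6344 -0.0213  0.006 ]
block [319.5 199.2] [  6  10  32  35 130] [ 0.572  -0.1811  0.045 ]
disc [284.  230.5] [  5   6  20  20 308] [ 0.4774 -0.073   0.014 ]
finial [237.6 233.2] [  6   6  12  12 106] [0.4684 0.0702 0.04  ]
dish [347.7 255.9] [  5   4  20  20 292] [ 0.3991 -0.2695  0.015 ]
jar [168.1 257.2] [  6   6  19  19 289] [0.3973 0.2712 0.074 ]
j2 [139.9 269. ] [  5   6  13  13 130] [0.362  0.3595 0.05  ]
j3 [175.6 288.9] [  5   6  13  13 133] [0.3042 0.2517 0.05  ]
disc_center [(array([282., 232.]), 0.7)]
finial_center []
jar_center [(array([174., 258.]), 0.88), (array([142., 269.]), 0.71), (array([176., 288.]), 0.58)]
dish_center [(array([283., 229.]), 0.68), (array([346., 253.]), 0.56)]
block_top [(array([328., 189.]), 0.73)]
pad_a [(array([265., 181.]), 0.85), (array([195., 190.]), 0.7), (array([251., 129.]), 0.65), (array([346., 253.]), 0.25)]
```

View pics/topcrop.png

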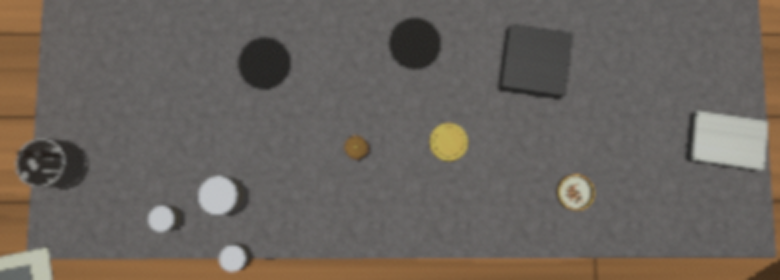

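```bash
python3 - <<'E'
from h import *
s=status.sense(); K,R,t=cam('wrist'); T=s['tool_rot']; o=-R.T@t
print('cam pos in tool',T.T@(o-s['position'])); print('cam axes in tool (cols x,y,z)\n',(T.T@R.T).round(3)); print(s['clock'])
# hover candidate footprint
C=cam('top')
for uv in [(316.5,172.5),(346,176),(342.5,208.5),(310,205)]: print(ray(C,uv,.045))
E
```

```text
cam pos in tool [-0.15617014  0.00038655 -0.08197258]
cam axes in tool (cols x,y,z)
 [[ 0.    -0.284  0.959]
 [ 1.    -0.    -0.   ]
 [ 0.     0.959  0.284]]
0.45
[ 0.65557728 -0.17360618  0.045     ]
[ 0.64456374 -0.26503239  0.045     ]
[ 0.54320186 -0.25094625  0.045     ]
[ 0.55402588 -0.15139173  0.045     ]
```

```bash
cat >> h.py <<'E'
def yaw(s): return np.degrees(np.arctan2(s['tool_rot'][1,1],s['tool_rot'][0,1]))
def rep():
    s=status.sense(); print('t',round(s['clock'],2),'pos',s['position'].round(4),'yaw',round(yaw(s),2),'w',round(s['width'],4),'F',s['force'].round(1),'q',s['joints'].round(2),'tilt',s['tool_rot'][2,0].round(4)); return s
def plan(way,start=None):
    """way: list of (pos, yawdeg, nrows). shift in frame at row start, then turn; vertical tool assumed"""
    s=status.sense(); p=np.array(start[0] if start else s['position'],float); y=start[1] if start else yaw(s)
    for P,Y,n in way:
        P=np.array(P,float)
        for i in range(n):
            k=n-i; d=(P-p)/k; dy=(Y-y)/k
            c,sn=np.cos(np.radians(y)),np.sin(np.radians(y))
            # x=(0,0,-1), y=(c,sn,0), z = x cross y = (sn,-c,0)
            r=np.round(100*np.array([-d[2],c*d[0]+sn*d[1],sn*d[0]-c*d[1]]),2); a=round(np.radians(-dy),3)
            print([*r,a],'|d|mm',round(10*np.linalg.norm(r),1),'deg',round(dy,1))
            r/=100; p=p+np.array([c*r[1]+sn*r[2],sn*r[1]-c*r[2],-r[0]]); y=y-np.degrees(a)
    print('end',p.round(4),y)
E
python3 - <<'E'
from h import *
rep(); plan([((.45,-.11,.25),-12,8)])
E
```

```text
t 0.45 pos [ 0.265  -0.566   0.2285] yaw -64.92 w 0.0921 F [-0.1  0.6 -0.1] q [-1.14  0.35  1.63 -0.    1.16 -0.  ] tilt -1.0
[np.float64(-0.27), np.float64(-4.18), np.float64(-4.51), np.float64(-0.115)] |d|mm 61.6 deg 6.6
[np.float64(-0.27), np.float64(-3.64), np.float64(-4.96), np.float64(-0.116)] |d|mm 61.6 deg 6.6
[np.float64(-0.27), np.float64(-3.04), np.float64(-5.35), np.float64(-0.115)] |d|mm 61.6 deg 6.6
[np.float64(-0.27), np.float64(-2.4), np.float64(-5.66), np.float64(-0.116)] |d|mm 61.5 deg 6.6
[np.float64(-0.27), np.float64(-1.73), np.float64(-5.9), np.float64(-0.115)] |d|mm 61.5 deg 6.6
[np.float64(-0.27), np.float64(-1.04), np.float64(-6.07), np.float64(-0.116)] |d|mm 61.6 deg 6.6
[np.float64(-0.26), np.float64(-0.34), np.float64(-6.14), np.float64(-0.115)] |d|mm 61.5 deg 6.6
[np.float64(-0.27), np.float64(0.37), np.float64(-6.14), np.float64(-0.116)] |d|mm 61.6 deg 6.6
end [ 0.45 -0.11  0.25] -11.974707623437412
```

```bash
python3 -m crank '[[[-0.3,-4.2,-4.5,-0.115,0,0,9],[-0.3,-3.6,-5.0,-0.115,0,0,9],[-0.3,-3.0,-5.4,-0.115,0,0,9],[-0.3,-2.4,-5.7,-0.115,0,0,9],[-0.3,-1.7,-5.9,-0.115,0,0,9],[-0.2,-1.0,-6.1,-0.115,0,0,9],[-0.2,-0.3,-6.1,-0.115,0,0,9],[-0.2,0.4,-6.1,-0.115,0,0,9]]]'; python3 - <<'E'
from h import *
from rig import models
rep()
im=imaging.get_image('wrist'); c=imaging.calibration('wrist'); rep()
cv2.imwrite('pics/w1.png',im[:,:,::-1]); import pickle; pickle.dump(c,open('w1.pkl','wb'))
E
```

```text
clock: 1.45
position: [0.4537, -0.1094, 0.2501]
tool_rot: [[0.001, 0.978, -0.208], [-0.0, -0.208, -0.978], [-1.0, 0.001, 0.0]]
force: [1.2, -1.3, -0.6]
width: 0.0901
t 1.45 pos [ 0.4537 -0.1094  0.2501] yaw -11.99 w 0.0901 F [ 1.2 -1.3 -0.6] q [-0.24  0.08  1.94 -0.    1.13 -0.03] tilt -1.0
t 1.5 pos [ 0.4559 -0.1037  0.2503] yaw -11.55 w 0.0899 F [ 0.7  2.9 -0.3] q [-0.23  0.08  1.93  0.    1.13 -0.03] tilt -1.0
```

View pics/w1.png

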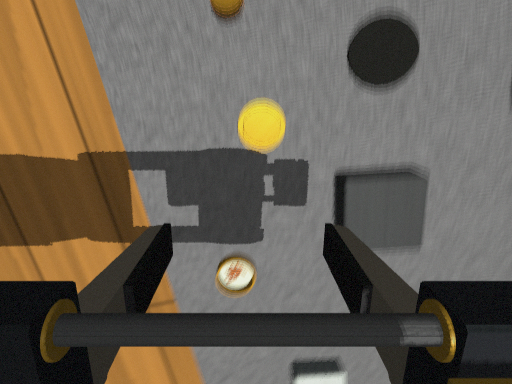

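```bash
python3 - <<'E'
from h import *
import pickle
imaging.get_image('wrist');imaging.get_image('wrist')
rep(); c=imaging.calibration('wrist')
im=imaging.get_image('wrist');  rep()
cv2.imwrite('pics/w2.png',im[:,:,::-1]); pickle.dump(c,open('w2.pkl','wb'))
C=cam('wrist',c)
yel=lambda a:(a[:,:,0]-a[:,:,2])>60
dark=lambda a:a.max(2)<45
def show(n,uv,z,fn,r):
    b,s=blob(im,uv,r,fn); print(n,b.round(1),s,ray(C,b,z).round(4))
show('disc',(262,125),.012,yel,35)
show('padR',(383,50),.006,dark,48)
show('finial?',(228,20),.03,yel,20)
E
```

```text
t 1.6 pos [ 0.454  -0.1088  0.2498] yaw -11.9 w 0.0903 F [0.2 0.3 0.2] q [-0.24  0.08  1.93  0.    1.13 -0.03] tilt -1.0
t 1.65 pos [ 0.4533 -0.1102  0.2497] yaw -12.05 w 0.09 F [ 0.9 -0.2 -0.1] q [-0.24  0.08  1.94 -0.    1.13 -0.03] tilt -1.0
disc [260.9 130.3] [  10   16   48   49 1835] [ 0.4803 -0.0716  0.012 ]
padR [382.3  57.8] [  12   19   72   75 4149] [ 0.6373 -0.019   0.006 ]
finial? [227.1   7.7] [  2   0  35  19 533] [0.4699 0.0642 0.03  ]
```

View pics/w2.png

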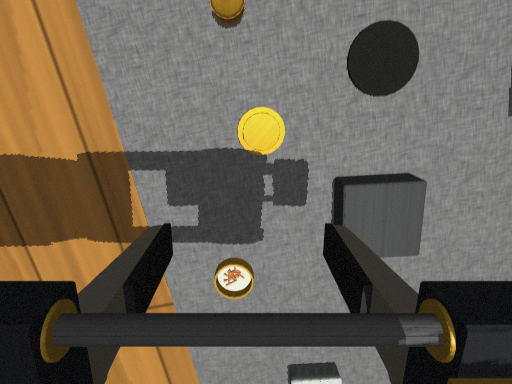

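```bash
python3 - <<'E'
import cv2
im=cv2.imread('pics/w2.png')
a=cv2.resize(im[165:275,315:445],None,fx=6,fy=6,interpolation=cv2.INTER_CUBIC)
a=cv2.convertScaleAbs(a,alpha=1.8)
cv2.imwrite('pics/blk.png',cv2.resize(a,(780,600) if 0 else None,fx=.9,fy=.9))
E
```

```text
(no output)
```

View pics/blk.png

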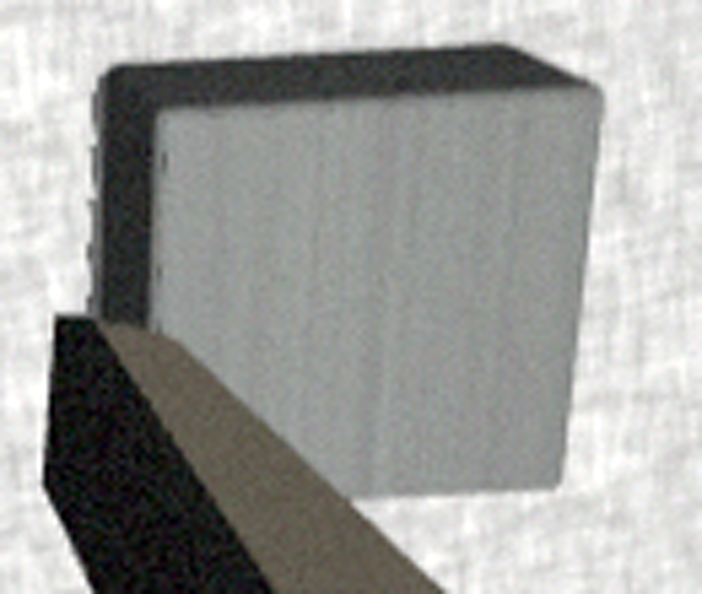

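```bash
python3 - <<'E'
from h import *
import pickle
C=cam('wrist',pickle.load(open('w2.pkl','rb')))
P=[ray(C,u,.045) for u in [(343.7,185.4),(426.3,181.3),(418.9,255.2)]]
for p in P: print(p)
print((P[0]+P[2])/2, np.linalg.norm(P[0]-P[1]),np.linalg.norm(P[2]-P[1]), np.degrees(np.arctan2(*(P[1]-P[0])[1::-1])))
print('dish top',ray(C,(234,278),.018))
rep(); plan([((.480,-.0715,.09),-12,4)])
E
```

```text
[ 0.56371047 -0.15217669  0.045     ]
[ 0.6604427  -0.16743957  0.045     ]
[ 0.64647375 -0.26425768  0.045     ]
[ 0.60509211 -0.20821719  0.045     ] 0.09792894686415256 0.09782064262842183 -8.966484600975138
dish top [ 0.40343951 -0.2639928   0.018     ]
t 1.65 pos [ 0.4533 -0.1102  0.2497] yaw -12.05 w 0.09 F [ 0.9 -0.2 -0.1] q [-0.24  0.08  1.94 -0.    1.13 -0.03] tilt -1.0
[np.float64(3.99), np.float64(0.45), np.float64(-1.09), np.float64(-0.0)] |d|mm 41.6 deg 0.0
[np.float64(3.99), np.float64(0.45), np.float64(-1.08), np.float64(-0.0)] |d|mm 41.6 deg 0.0
[np.float64(3.99), np.float64(0.45), np.float64(-1.09), np.float64(-0.0)] |d|mm 41.6 deg 0.0
[np.float64(4.0), np.float64(0.45), np.float64(-1.08), np.float64(-0.001)] |d|mm 41.7 deg 0.1
end [ 0.48   -0.0715  0.09  ] -11.996752014384386
```

```bash
python3 -m crank '[[[4,0.45,-1.1,0,0,0,9],[4,0.45,-1.1,0,0,0,9],[4,0.45,-1.1,0,0,0,9],[4,0.45,-1.1,0,0,0,9],[0,0,0,0,0,0,9],[0,0,0,0,0,0,9],[0,0,0,0,0,0,9],[0,0,0,0,0,0,9]]]'; cat >> h.py <<'E'
def snap(n,name='wrist'):
    import pickle
    s=rep(); c=imaging.calibration(name); im=imaging.get_image(name)
    cv2.imwrite(f'pics/{n}.png',im[:,:,::-1]); pickle.dump(c,open(n+'.pkl','wb')); return im,cam(name,c),s
def fitcirc(C,m,z):
    """mask -> hull contour -> world points at z -> circle via minEnclosing + LSQ"""
    cs,_=cv2.findContours(m.astype(np.uint8),cv2.RETR_EXTERNAL,cv2.CHAIN_APPROX_NONE); c=max(cs,key=cv2.contourArea)[:,0]
    P=np.array([ray(C,u,z)[:2] for u in c]); A=np.c_[2*P,np.ones(len(P))]
    x=np.linalg.lstsq(A,(P**2).sum(1),rcond=None)[0]; return x[:2],2*np.sqrt(x[2]+x[:2]@x[:2])
E
python3 - <<'E'
from h import *
im,C,s=snap('w3')
E
```

```text
clock: 2.65
position: [0.4806, -0.0725, 0.0909]
tool_rot: [[0.002, 0.977, -0.212], [-0.0, -0.212, -0.977], [-1.0, 0.002, -0.0]]
force: [0.0, 0.0, 1.6]
width: 0.09
t 2.65 pos [ 0.4806 -0.0725  0.0909] yaw -12.23 w 0.09 F [0.  0.  1.6] q [-0.15  0.33  2.04 -0.    0.77  0.06] tilt -1.0
```

View pics/w3.png

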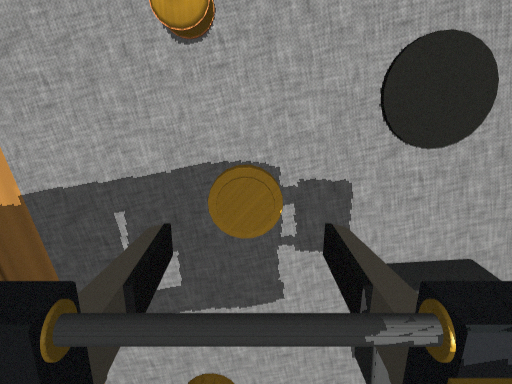

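```bash
python3 - <<'E'
from h import *
import pickle
im=cv2.imread('pics/w3.png')[:,:,::-1].astype(int); C=cam('wrist',pickle.load(open('w3.pkl','rb')))
m=(im[:,:,0]-im[:,:,2])>40; m2=np.zeros_like(m); m2[155:245,200:292]=m[155:245,200:292]
m2=cv2.morphologyEx(m2.astype(np.uint8),cv2.MORPH_OPEN,np.ones((5,5)))
for z in (.008,.012): print(fitcirc(C,m2,z))
s=rep(); print(proj(C,[*s['position'][:2],.012]))
m=im.max(2)<45; m2=np.zeros_like(m); m2[20:160,370:510]=m[20:160,370:510]
print('padR',fitcirc(C,m2,.006), (im[:,:,0]-im[:,:,2])[150:250:10,246])
m=(im[:,:,0]-im[:,:,2])>40; print('finial drum foot right', np.argwhere(m[:45,140:230])[:, :].max(0)+[0,140])
E
```

```text
(array([ 0.48019071, -0.0723975 ]), np.float64(0.060430355686909736))
(array([ 0.48050182, -0.07107674]), np.float64(0.05941910688249331))
t 2.7 pos [ 0.4804 -0.0723  0.0906] yaw -12.22 w 0.0899 F [-0.2  0.6 -0.6] q [-0.15  0.33  2.04 -0.    0.77  0.06] tilt -1.0
[245.24577159 204.03577729]
padR (array([ 0.63700929, -0.0193729 ]), np.float64(0.08285514152343676)) [-1 -2 88 88 92 83 95 87 93  0]
finial drum foot right [ 38 214]
```

```bash
python3 -m crank '[[[2.5,0,0,0,0,0,9],[2.5,0,0,0,0,0,9],[1.4,0,0,0,0,0,9],[1,0,0,0,0,0,9],[0,0,0,0,0,0,9],[0,0,0,0,0,0,4],[0,0,0,0,0,0,4],[0,0,0,0,0,0,4]]]' 30;python3 -c "
from h import *;rep()"
```

```text
clock: 3.7
position: [0.4801, -0.072, 0.016]
tool_rot: [[0.001, 0.977, -0.211], [-0.0, -0.211, -0.977], [-1.0, 0.001, -0.0]]
force: [-2.5, 0.4, 0.7]
width: 0.0621
t 3.7 pos [ 0.4801 -0.072   0.016 ] yaw -12.2 w 0.0621 F [-2.5  0.4  0.7] q [-0.15  0.46  2.08  0.    0.6   0.06] tilt -1.0
```

```bash
python3 -m crank '[[[0,0,0,0,0,0,4],[0,0,0,0,0,0,4],[-4,0,0,0,0,0,4],[-5,0.7,0.5,0,0,0,4],[-2.5,4,2.9,0,0,0,4],[0,4.2,2.9,0,0,0,4],[0,4.2,2.9,0,0,0,4],[0,2,1.45,0,0,0,4]]]' 30; python3 -m crank '[[[0,0,0,0,0,0,4],[0,0,0,0,0,0,4],[0,0,0,0,0,0,4],[0,0,0,0,0,0,4],[0,0,0,0,0,0,4],[0,0,0,0,0,0,4],[0,0,0,0,0,0,4],[0,0,0,0,0,0,4]]]'; python3 - <<'E'
from h import *
im,C,s=snap('w4')
E
```

```text
clock: 4.7
position: [0.6064, -0.21, 0.1301]
tool_rot: [[0.001, 0.977, -0.212], [-0.0, -0.212, -0.977], [-1.0, 0.001, 0.0]]
force: [-0.5, 0.9, -3.3]
width: 0.0592
clock: 5.7
position: [0.605, -0.208, 0.1306]
tool_rot: [[-0.0, 0.977, -0.211], [0.0, -0.211, -0.977], [-1.0, -0.0, -0.0]]
force: [-0.1, -1.0, -2.5]
width: 0.0588
t 5.7 pos [ 0.605  -0.208   0.1306] yaw -12.21 w 0.0588 F [-0.1 -1.  -2.5] q [-0.33  0.48  1.68  0.    0.98 -0.12] tilt -1.0
```

View pics/w4.png

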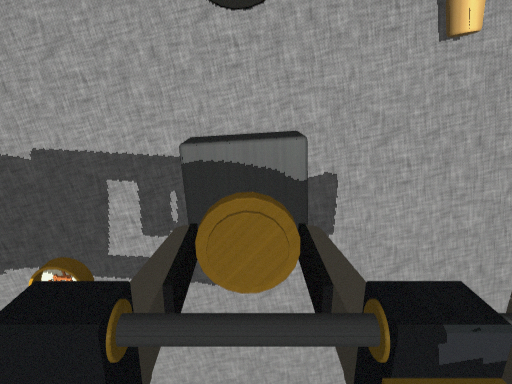

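```bash
python3 - <<'E'
import cv2
im=cv2.imread('pics/w4.png')
a=cv2.resize(im[125:250,170:320],None,fx=5,fy=5,interpolation=cv2.INTER_CUBIC)
a=cv2.convertScaleAbs(a,alpha=1.8,beta=20)
cv2.imwrite('pics/blk2.png',a[:600])
E
```

```text
(no output)
```

View pics/blk2.png

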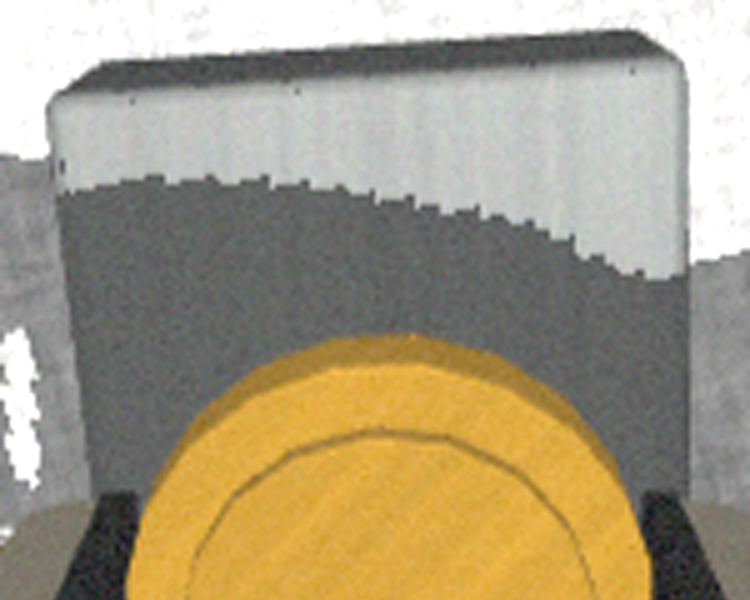

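```bash
python3 - <<'E'
from h import *
import pickle
C=cam('wrist',pickle.load(open('w4.pkl','rb')))
TL,TR,L2,R2=[ray(C,u,.045)[:2] for u in [(179.8,145),(307.2,138.2),(188,221),(307.8,221)]]
print(TL,TR,np.linalg.norm(TL-TR),L2,R2)
e=(TR-TL)/np.linalg.norm(TR-TL); n=np.array([e[1],-e[0]]); print(np.degrees(np.arctan2(e[1],e[0])))
c=(TL+TR)/2+n*.05; print('center',c)
for p in (L2,R2): print('edge offset',(p-c)@e,(p-c)@n)
im=cv2.imread('pics/w4.png')[:,:,::-1].astype(int)
m=((im[:,:,0]-im[:,:,2])>45); m2=np.zeros_like(m); m2[185:298,190:310]=m[185:298,190:310]
m2=cv2.morphologyEx(m2.astype(np.uint8),cv2.MORPH_OPEN,np.ones((5,5)))
print('disc',fitcirc(C,m2,.1306-.016+.012))
E
```

```text
[ 0.5651605  -0.15255176] [ 0.66182389 -0.16816367] 0.09791599868636224 [ 0.55472745 -0.21457891] [ 0.65149813 -0.235543  ]
-9.174502873228668
center [ 0.6055201  -0.20971808]
edge offset -0.04936785522669579 0.012897126593423165
edge offset 0.04950742308730389 0.01816372971240843
disc (array([ 0.6066489 , -0.20683312]), np.float64(0.05997944333161642))
```

```bash
python3 -m crank '[[[2,0,0.15,0,0,0,4],[2,0,0,0,0,0,4],[1.5,0,0,0,0,0,4],[0.8,0,0,0,0,0,4],[0.4,0,0,0,0,0,4],[0.2,0,0,0,0,0,4],[0,0,0,0,0,0,4],[0,0,0,0,0,0,4]]]'
```

```text
clock: 6.75
position: [0.605, -0.2096, 0.0621]
tool_rot: [[0.001, 0.977, -0.211], [-0.0, -0.211, -0.977], [-1.0, 0.001, 0.0]]
force: [0.5, -0.8, -2.4]
width: 0.0594
```

```bash
python3 -m crank '[[[0.1,0,0,0,0,0,4],[0,0,0,0,0,0,4],[0,0,0,0,0,0,8],[0,0,0,0,0,0,8],[0,0,0,0,0,0,8],[-1.5,0,0,0,0,0,8],[-5,0,0,0,0,0,9],[-5,0,0,0,0,0,9]]]'; python3 - <<'E'
from h import *
im,C,s=snap('w5')
E
```

```text
clock: 7.75
position: [0.6046, -0.2094, 0.1776]
tool_rot: [[-0.0, 0.977, -0.211], [0.0, -0.211, -0.977], [-1.0, -0.0, -0.0]]
force: [-0.0, 0.1, -0.4]
width: 0.09
t 7.75 pos [ 0.6046 -0.2094  0.1776] yaw -12.2 w 0.09 F [-0.   0.1 -0.4] q [-0.34  0.43  1.65  0.    1.07 -0.12] tilt -1.0
```

View pics/w5.png

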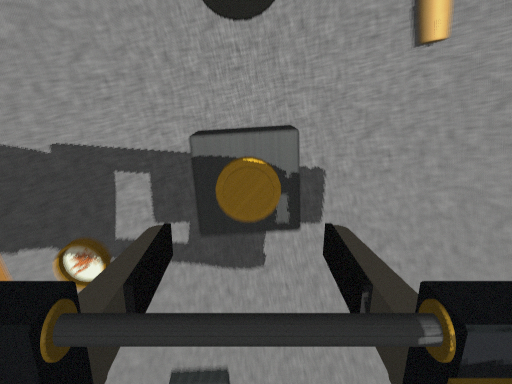

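```bash
python3 - <<'E'
from h import *
imaging.get_image('wrist')
im,C,s=snap('w6')
a=cv2.resize(im[110:245,175:320],None,fx=4.4,fy=4.4,interpolation=cv2.INTER_CUBIC)
cv2.imwrite('pics/blk3.png',cv2.convertScaleAbs(a,alpha=1.8,beta=20)[:,:,::-1])
im=im.astype(int)
m=((im[:,:,0]-im[:,:,2])>45); m2=np.zeros_like(m); m2[145:230,205:290]=m[145:230,205:290]
m2=cv2.morphologyEx(m2.astype(np.uint8),cv2.MORPH_OPEN,np.ones((5,5)))
print('disc',fitcirc(C,m2,.057),fitcirc(C,m2,.052))
E
```

```text
t 7.85 pos [ 0.6082 -0.2107  0.1828] yaw -12.2 w 0.0898 F [ 1.   0.2 -0.2] q [-0.34  0.42  1.64  0.    1.07 -0.12] tilt -0.9999
disc (array([ 0.60626404, -0.20887797]), np.float64(0.058871216559026225)) (array([ 0.60592953, -0.21025655]), np.float64(0.05991581229697737))
```

View pics/blk3.png

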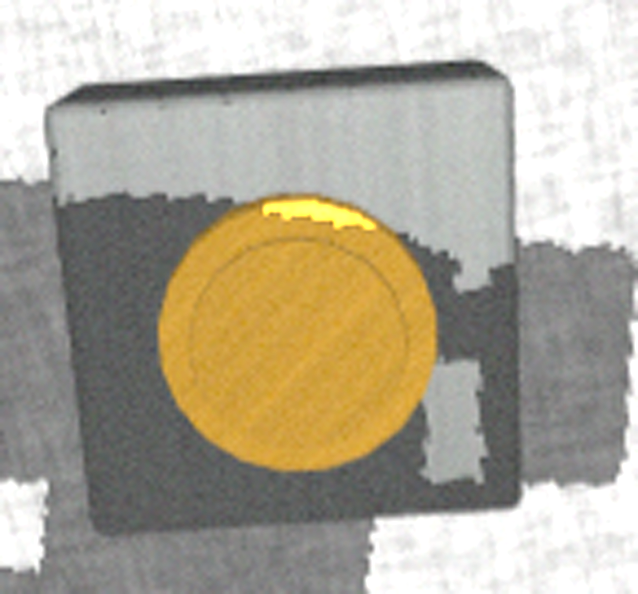

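```bash
python3 - <<'E'
from h import *
import pickle
C=cam('wrist',pickle.load(open('w6.pkl','rb')))
P=[ray(C,(x/4.4+175,y/4.4+110),.045)[:2] for x,y in [(47,108),(513,82),(521,507),(93,534)]]
print(np.array(P),np.mean(P,0),[np.linalg.norm(P[i]-P[i-1]) for i in range(4)])
s=rep(); plan([((.470,.067,.15),-12,6)])
E
```

```text
[[ 0.56511892 -0.15247696]
 [ 0.66191054 -0.16802306]
 [ 0.64711043 -0.2633032 ]
 [ 0.54955039 -0.24860235]] [ 0.60592257 -0.20810139] [np.float64(0.09737796860972764), np.float64(0.09803213321217044), np.float64(0.09642276716791824), np.float64(0.0986614230490613)]
t 7.9 pos [ 0.6067 -0.2102  0.1798] yaw -12.2 w 0.0904 F [-0.2  0.  -0.6] q [-0.34  0.42  1.64 -0.    1.07 -0.12] tilt -1.0
[np.float64(0.5), np.float64(-3.2), np.float64(-4.03), np.float64(-0.001)] |d|mm 51.7 deg 0.0
[np.float64(0.5), np.float64(-3.2), np.float64(-4.04), np.float64(-0.001)] |d|mm 51.8 deg 0.0
[np.float64(0.49), np.float64(-3.2), np.float64(-4.04), np.float64(-0.0)] |d|mm 51.8 deg 0.0
[np.float64(0.5), np.float64(-3.2), np.float64(-4.04), np.float64(-0.001)] |d|mm 51.8 deg 0.0
[np.float64(0.49), np.float64(-3.19), np.float64(-4.04), np.float64(-0.0)] |d|mm 51.7 deg 0.0
[np.float64(0.5), np.float64(-3.19), np.float64(-4.05), np.float64(-0.001)] |d|mm 51.8 deg 0.0
end [0.47  0.067 0.15 ] -11.973879694779713
```

```bash
python3 -m crank '[[[0.4,-3.2,-4,0,0,0,9],[0.4,-3.2,-4.1,0,0,0,9],[0.4,-3.2,-4,0,0,0,9],[0.4,-3.2,-4.1,0,0,0,9],[0.4,-3.2,-4,0,0,0,9],[0.4,-3.2,-4.1,0,0,0,9],[0,0,0,0,0,0,9],[0,0,0,0,0,0,9]]]'; python3 - <<'E'
from h import *
imaging.get_image('wrist'); imaging.get_image('wrist')
im,C,s=snap('w7')
E
```

```text
clock: 8.9
position: [0.4684, 0.0685, 0.1514]
tool_rot: [[-0.0, 0.978, -0.21], [-0.0, -0.21, -0.978], [-1.0, -0.0, 0.0]]
force: [0.1, -0.3, -0.1]
width: 0.0898
t 9.0 pos [0.4689 0.0678 0.1515] yaw -12.25 w 0.0901 F [-0.7 -0.   0.9] q [ 0.14  0.22  2.02 -0.    0.9   0.35] tilt -1.0
```

View pics/w7.png

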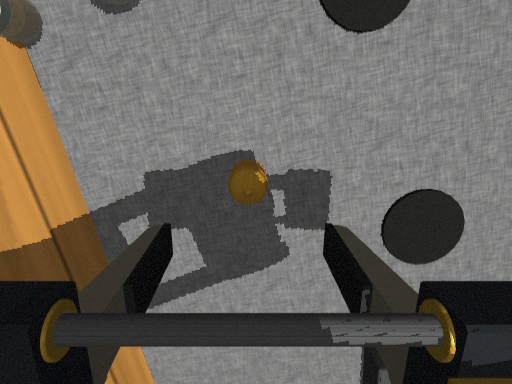

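```bash
python3 - <<'E'
from h import *
import pickle
im=cv2.imread('pics/w7.png')[:,:,::-1].astype(int);C=cam('wrist',pickle.load(open('w7.pkl','rb')))
m=((im[:,:,0]-im[:,:,2])>40); m2=np.zeros_like(m); m2[145:220,215:285]=m[145:220,215:285]
m2=cv2.morphologyEx(m2.astype(np.uint8),cv2.MORPH_OPEN,np.ones((3,3)))
ys,xs=np.nonzero(m2); print(xs.min(),xs.max(),ys.min(),ys.max())
print(fitcirc(C,m2,.034),fitcirc(C,m2,.017))
print('lower edge@.034',ray(C,(248,ys.max()),.034),'upper edge@0',ray(C,(248,ys.min()),0), 'upper@.034',ray(C,(248,ys.min()),.034))
# predicted silhouette: cylinder
from scipy.optimize import least_squares
cs,_=cv2.findContours(m2,cv2.RETR_EXTERNAL,cv2.CHAIN_APPROX_NONE); c=max(cs,key=cv2.contourArea).astype(np.float32)
def sil(p):
    th=np.linspace(0,2*np.pi,40); pts=[proj(C,[p[0]+.018*np.cos(t),p[1]+.018*np.sin(t),z]) for t in th for z in (0,.034)]
    return cv2.convexHull(np.array(pts,np.float32))
f=lambda p:[cv2.pointPolygonTest(sil(p),(float(q[0][0]),float(q[0][1])),True) for q in c[::3]]
r=least_squares(f,[.47,.067],diff_step=1e-3); print(r.x,np.abs(r.fun).mean(),np.mean(r.fun))
b,s=blob(im,(425,226),50,lambda a:a.max(2)<45); 
m=im.max(2)<45; m2=np.zeros_like(m); m2[182:270,375:475]=m[182:270,375:475]; print('padR',fitcirc(C,m2,.006))
E
```

```text
228 267 160 204
(array([0.47201087, 0.07449749]), np.float64(0.038574000753403385)) (array([0.47105361, 0.0700052 ]), np.float64(0.04097024141480285))
lower edge@.034 [0.46792116 0.05451147 0.034     ] upper edge@0 [0.47528722 0.08816818 0.        ] upper@.034 [0.4766281 0.0946491 0.034    ]
[0.47142562 0.07158383] 0.40017588482227506 0.3612568384479967
padR (array([ 0.63697766, -0.01808825]), np.float64(0.08297361947794107))
```

```bash
python3 -m crank '[[[4,0.15,-0.4,0,0,0,9],[4,0,0,0,0,0,9],[3,0,0,0,0,0,9],[1.5,0,0,0,0,0,7],[0.5,0,0,0,0,0,6],[0,0,0,0,0,0,3],[0,0,0,0,0,0,2],[0,0,0,0,0,0,2]]]' 25; python3 -m crank '[[[0,0,0,0,0,0,2],[0,0,0,0,0,0,2],[0,0,0,0,0,0,2],[-3,0,0,0,0,0,2],[-5,0,0,0,0,0,2],[-5,0,0,0,0,0,2],[-2,0,0,0,0,0,2],[0,0,0,0,0,0,2]]]'; python3 - <<'E'
from h import *
imaging.get_image('wrist')
im,C,s=snap('w8')
plan([((.606,-.2085,.172),-12.2,7)])
E
```

```text
clock: 10.05
position: [0.4713, 0.0723, 0.0223]
tool_rot: [[0.001, 0.977, -0.211], [0.0, -0.211, -0.977], [-1.0, 0.001, -0.001]]
force: [-0.5, 0.9, -0.1]
width: 0.0418
clock: 11.05
position: [0.4716, 0.0723, 0.1729]
tool_rot: [[0.003, 0.977, -0.211], [0.0, -0.211, -0.977], [-1.0, 0.003, -0.001]]
force: [-0.3, 1.2, -2.0]
width: 0.0354
t 11.1 pos [0.4707 0.0722 0.1716] yaw -12.2 w 0.0354 F [-0.2 -0.  -2.4] q [ 0.15  0.19  2.   -0.    0.95  0.36] tilt -1.0
[np.float64(-0.02), np.float64(2.74), np.float64(3.51), np.float64(0.0)] |d|mm 44.5 deg -0.0
[np.float64(-0.02), np.float64(2.75), np.float64(3.51), np.float64(0.0)] |d|mm 44.6 deg -0.0
[np.float64(-0.02), np.float64(2.74), np.float64(3.51), np.float64(0.0)] |d|mm 44.5 deg -0.0
[np.float64(-0.02), np.float64(2.75), np.float64(3.51), np.float64(0.0)] |d|mm 44.6 deg -0.0
[np.float64(-0.01), np.float64(2.74), np.float64(3.51), np.float64(0.0)] |d|mm 44.5 deg -0.0
[np.float64(-0.02), np.float64(2.75), np.float64(3.5), np.float64(0.0)] |d|mm 44.5 deg -0.0
[np.float64(-0.01), np.float64(2.74), np.float64(3.51), np.float64(0.0)] |d|mm 44.5 deg -0.0
end [ 0.606  -0.2085  0.172 ] -12.199322281958977
```

View pics/w8.png

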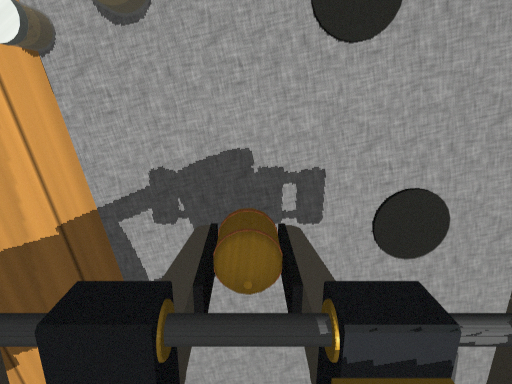

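```bash
python3 - <<'E'
from h import *
import pickle
C=cam('wrist',pickle.load(open('w8.pkl','rb')))
print(ray(C,(249,287),.2034))
E
python3 -m crank '[[[0,2.7,3.5,0,0,0,2],[0,2.7,3.5,0,0,0,2],[0,2.7,3.5,0,0,0,2],[0,2.8,3.5,0,0,0,2],[0,2.8,3.5,0,0,0,2],[0,2.8,3.6,0,0,0,2],[0,2.6,3.5,0,0,0,2],[0,0,0,0,0,0,2]]]';  python3 - <<'E'
from h import *
imaging.get_image('wrist');imaging.get_image('wrist')
im,C,s=snap('w9')
E
```

```text
[0.47235232 0.07021748 0.2034    ]
clock: 12.15
position: [0.6053, -0.2109, 0.169]
tool_rot: [[-0.002, 0.977, -0.214], [0.0, -0.214, -0.977], [-1.0, -0.002, 0.0]]
force: [-0.5, 0.1, -2.1]
width: 0.0354
t 12.25 pos [ 0.6041 -0.2082  0.1694] yaw -12.26 w 0.0351 F [ 0.2  0.1 -1.8] q [-0.33  0.43  1.65  0.    1.06 -0.12] tilt -1.0
```

View pics/w9.png

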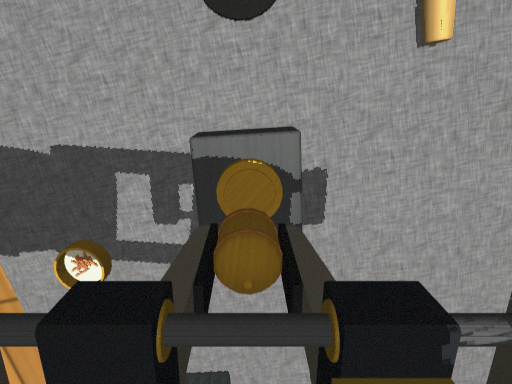

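```bash
python3 - <<'E'
from h import *
import pickle
s=rep()
im=cv2.imread('pics/w9.png')[:,:,::-1].astype(int);C=cam('wrist',pickle.load(open('w9.pkl','rb')))
m=((im[:,:,0]-im[:,:,2])>40); m2=np.zeros_like(m); m2[150:200,205:295]=m[150:200,205:295]
P=[]
for x in range(205,295):
    c=np.nonzero(m2[:,x])[0]
    if len(c)>3: P.append(ray(C,(x,c.min()-.5),.053)[:2])   # upper rim
for y in range(175,200):
    c=np.nonzero(m2[y])[0]; P+= [ray(C,(c.min()-.5,y),.056)[:2],ray(C,(c.max()+.5,y),.056)[:2]]
P=np.array(P); x=np.linalg.lstsq(np.c_[2*P,np.ones(len(P))],(P**2).sum(1),rcond=None)[0]; print(x[:2],2*np.sqrt(x[2]+x[:2]@x[:2]))
E
```

```text
t 12.3 pos [ 0.6042 -0.2077  0.1698] yaw -12.21 w 0.0354 F [ 0.2  0.4 -1.9] q [-0.33  0.43  1.65  0.    1.06 -0.12] tilt -1.0
[ 0.60646512 -0.20896374] 0.05942402959371019
```

```bash
python3 -m crank '[[[3,0.2,0,0,0,0,2],[3,0,0,0,0,0,2],[1.2,0,0,0,0,0,2],[0.8,0,0,0,0,0,2],[0.4,0,0,0,0,0,2],[0,0,0,0,0,0,2],[0,0,0,0,0,0,2],[0,0,0,0,0,0,2]]]'; python3 - <<'E'
from h import *
im,C,s=snap('w10');
im,C,s=snap('s10','side');
cv2.imwrite('pics/s10c.png',cv2.resize(im[115:195,225:325],None,fx=6,fy=6,interpolation=cv2.INTER_CUBIC)[:,:,::-1]); rep()
E
```

```text
clock: 13.3
position: [0.6076, -0.2092, 0.0881]
tool_rot: [[0.001, 0.977, -0.211], [-0.0, -0.211, -0.977], [-1.0, 0.001, 0.0]]
force: [0.5, 0.5, -1.2]
width: 0.0352
t 13.3 pos [ 0.6076 -0.2092  0.0881] yaw -12.21 w 0.0352 F [ 0.5  0.5 -1.2] q [-0.33  0.53  1.7   0.    0.91 -0.12] tilt -1.0
t 13.35 pos [ 0.6075 -0.2092  0.088 ] yaw -12.21 w 0.0354 F [ 0.1  0.4 -2.8] q [-0.33  0.53  1.7   0.    0.91 -0.12] tilt -1.0
t 13.4 pos [ 0.6075 -0.2091  0.0879] yaw -12.21 w 0.0349 F [ 0.4  0.2 -0.6] q [-0.33  0.53  1.7   0.    0.91 -0.12] tilt -1.0
```

View pics/w10.png

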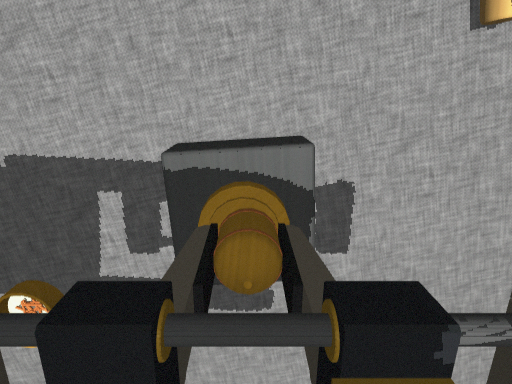

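View pics/s10c.png

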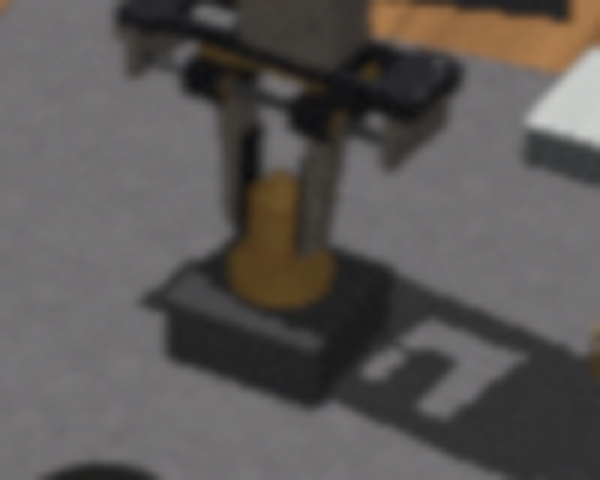

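```bash
python3 -m crank '[[[0.1,-0.15,0,0,0,0,2],[0.1,0,0,0,0,0,2],[0.1,0,0,0,0,0,2],[0.1,0,0,0,0,0,2],[0,0,0,0,0,0,2],[0,0,0,0,0,0,2],[0,0,0,0,0,0,2],[0,0,0,0,0,0,2]]]'; python3 - <<'E'
from h import *
rep();im,C,s=snap('w11');rep()
E
```

```text
clock: 14.4
position: [0.6059, -0.2087, 0.0836]
tool_rot: [[0.0, 0.977, -0.211], [0.0, -0.211, -0.977], [-1.0, 0.0, -0.0]]
force: [0.0, -0.1, -1.3]
width: 0.0351
t 14.4 pos [ 0.6059 -0.2087  0.0836] yaw -12.2 w 0.0351 F [ 0.  -0.1 -1.3] q [-0.33  0.54  1.71  0.    0.9  -0.12] tilt -1.0
t 14.4 pos [ 0.6059 -0.2087  0.0836] yaw -12.2 w 0.0351 F [ 0.  -0.1 -1.3] q [-0.33  0.54  1.71  0.    0.9  -0.12] tilt -1.0
t 14.45 pos [ 0.6059 -0.2087  0.0836] yaw -12.2 w 0.035 F [-1.2 -0.  -1.8] q [-0.33  0.54  1.71  0.    0.9  -0.12] tilt -1.0
```

View pics/w11.png

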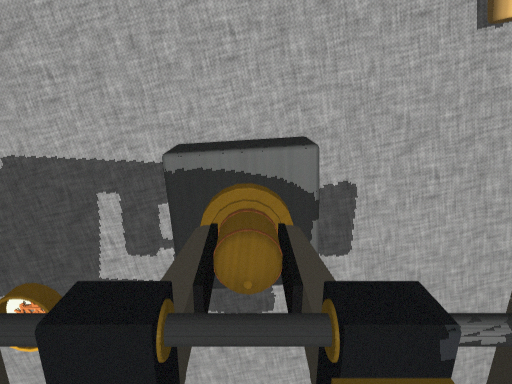

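```bash
python3 -m crank '[[[0.1,0,0,0,0,0,2],[0,0,0,0,0,0,2],[0,0,0,0,0,0,6],[0,0,0,0,0,0,7],[0,0,0,0,0,0,7],[-2,0,0,0,0,0,7],[-5,0,0,0,0,0,9],[-6,0,0,0,0,0,9]]]'; python3 - <<'E'
from h import *
rep();imaging.get_image('wrist'); im,C,s=snap('w12');
im,C,s2=snap('s12','side');
cv2.imwrite('pics/s12c.png',cv2.resize(im[115:195,225:325],None,fx=6,fy=6,interpolation=cv2.INTER_CUBIC)[:,:,::-1]); rep()
plan([((.40,.265,.2),-28,9)])
E
```

```text
clock: 15.45
position: [0.6054, -0.2085, 0.2145]
tool_rot: [[-0.001, 0.977, -0.211], [0.0, -0.211, -0.977], [-1.0, -0.001, -0.0]]
force: [1.0, -0.7, 0.1]
width: 0.0878
t 15.45 pos [ 0.6054 -0.2085  0.2145] yaw -12.2 w 0.0878 F [ 1.  -0.7  0.1] q [-0.33  0.39  1.61  0.    1.14 -0.12] tilt -1.0
t 15.5 pos [ 0.6094 -0.2099  0.224 ] yaw -12.2 w 0.0894 F [ 1.2 -0.8  5.6] q [-0.33  0.38  1.6   0.    1.15 -0.12] tilt -0.9999
t 15.55 pos [ 0.6097 -0.21    0.2213] yaw -12.21 w 0.0898 F [ 0.2 -0.7  1. ] q [-0.33  0.38  1.61  0.    1.14 -0.12] tilt -0.9999
t 15.6 pos [ 0.6082 -0.2095  0.2179] yaw -12.2 w 0.0903 F [ 0.3 -0.7  0.3] q [-0.33  0.39  1.61 -0.    1.14 -0.12] tilt -1.0
[np.float64(0.2), np.float64(-3.38), np.float64(-4.66), np.float64(0.031)] |d|mm 57.6 deg -1.8
[np.float64(0.2), np.float64(-3.52), np.float64(-4.56), np.float64(0.031)] |d|mm 57.6 deg -1.8
[np.float64(0.2), np.float64(-3.66), np.float64(-4.45), np.float64(0.031)] |d|mm 57.7 deg -1.7
[np.float64(0.2), np.float64(-3.79), np.float64(-4.33), np.float64(0.03)] |d|mm 57.6 deg -1.7
[np.float64(0.2), np.float64(-3.92), np.float64(-4.21), np.float64(0.031)] |d|mm 57.6 deg -1.7
[np.float64(0.2), np.float64(-4.05), np.float64(-4.09), np.float64(0.03)] |d|mm 57.6 deg -1.7
[np.float64(0.2), np.float64(-4.17), np.float64(-3.97), np.float64(0.031)] |d|mm 57.6 deg -1.8
[np.float64(0.19), np.float64(-4.29), np.float64(-3.84), np.float64(0.03)] |d|mm 57.6 deg -1.7
[np.float64(0.2), np.float64(-4.41), np.float64(-3.71), np.float64(0.031)] |d|mm 57.7 deg -1.8
end [0.4   0.265 0.2  ] -28.016497684402324
```

View pics/w12.png

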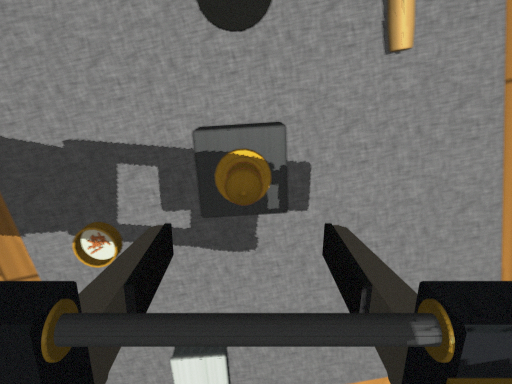

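View pics/s12c.png

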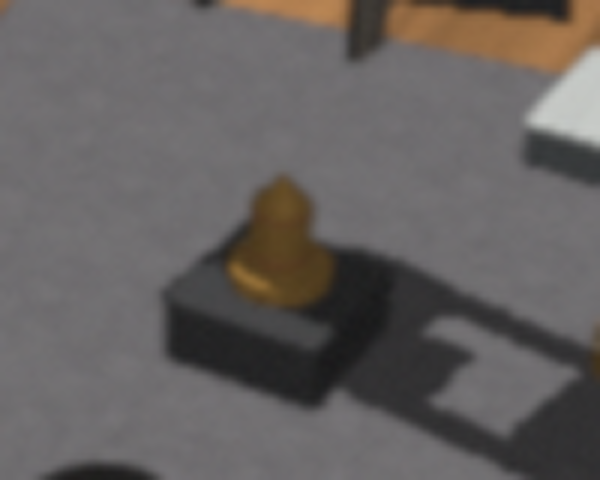

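```bash
python3 -m crank '[[[0.2,-3.6,-4.9,0.035,0,0,9],[0.2,-3.7,-4.8,0.035,0,0,9],[0.2,-3.9,-4.7,0.035,0,0,9],[0.2,-4.0,-4.6,0.035,0,0,9],[0.2,-4.2,-4.4,0.035,0,0,9],[0.2,-4.3,-4.3,0.035,0,0,9],[0.2,-4.4,-4.2,0.035,0,0,9],[0.2,-4.2,-4.0,0.035,0,0,9]]]'; python3 - <<'E'
from h import *
imaging.get_image('wrist');imaging.get_image('wrist');imaging.get_image('wrist')
im,C,s=snap('w13');rep()
E
```

```text
clock: 16.6
position: [0.4168, 0.2387, 0.1962]
tool_rot: [[-0.001, 0.88, -0.474], [-0.0, -0.474, -0.88], [-1.0, -0.0, 0.001]]
force: [0.9, 0.1, -0.7]
width: 0.0901
t 16.75 pos [0.4168 0.2391 0.1961] yaw -27.98 w 0.0902 F [ 0.4 -0.7 -0.3] q [0.52 0.17 1.97 0.   1.01 1.01] tilt -1.0
t 16.8 pos [0.4175 0.2377 0.1961] yaw -28.06 w 0.0901 F [ 0.2  0.5 -0.3] q [ 0.51  0.17  1.97 -0.    1.01  1.  ] tilt -1.0
```

View pics/w13.png

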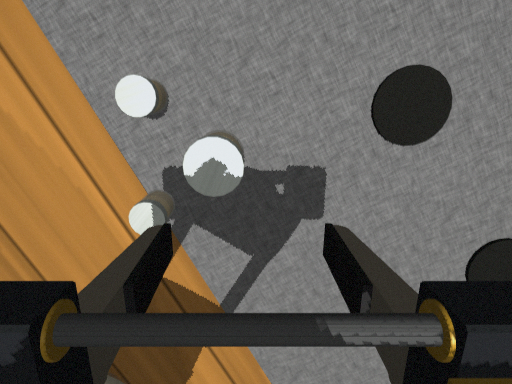

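```bash
python3 - <<'E'
from h import *
import pickle
im=cv2.imread('pics/w13.png')[:,:,::-1].astype(int);C=cam('wrist',pickle.load(open('w13.pkl','rb')))
g=im.min(2)
print(g[166,175:250:3], g[130:205:3,213])
# lid: unsat & bright vs carpet; use upper rim & lower rim edge by threshold
lit=(g>185)
m2=np.zeros(g.shape,np.uint8); m2[130:200,180:247]=lit[130:200,180:247]; m2=cv2.morphologyEx(m2,cv2.MORPH_OPEN,np.ones((3,3)))
sh=np.zeros(g.shape,np.uint8); a=(g>100)&(g<185)
cs,_=cv2.findContours(m2,cv2.RETR_EXTERNAL,cv2.CHAIN_APPROX_NONE); c=max(cs,key=cv2.contourArea)[:,0]
h=c[c[:,1]<160]; P=np.array([ray(C,u,.074)[:2] for u in h]); x=np.linalg.lstsq(np.c_[2*P,np.ones(len(P))],(P**2).sum(1),rcond=None)[0]; print(x[:2],2*np.sqrt(x[2]+x[:2]@x[:2]))
b=im[100:230,120:260].astype(np.uint8); cv2.imwrite('pics/jar.png',cv2.resize(b,None,fx=4.5,fy=4.5,interpolation=cv2.INTER_CUBIC)[:,:,::-1])
m=im.max(2)<45; m2=np.zeros_like(m); m2[55:155,362:462]=m[55:155,362:462]; print('padL',fitcirc(C,m2,.006))
E
```

```text
[ 58 108  60 228 227 226 229 228 220 113 109 109 109 109 106 111 109 194
 229 227 228 229 228 119  60] [110  77 125 228 226 228 229 229 228 170 107 110 108 109 107 102 110 106
 109 109 108 107  98  68  58]
[0.40406025 0.27949071] 0.039530270112509994
padL (array([0.60529419, 0.22079728]), np.float64(0.08235228306647936))
```

View pics/jar.png

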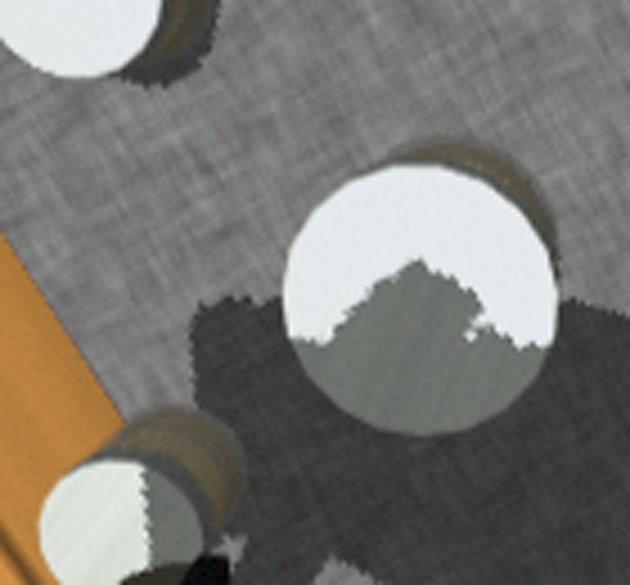

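```bash
python3 - <<'E'
from h import *
import pickle
C=cam('wrist',pickle.load(open('w13.pkl','rb')))
p=ray(C,(213.3,166.7),.074); print(p, np.linalg.norm(ray(C,(182.9,166.7),.074)-ray(C,(243.8,166.7),.074)))
print('small',ray(C,(135,96),.05),ray(C,(147,216),.05))
rep(); plan([((p[0],p[1],.13),-28,3)])
E
```

```text
[0.40044973 0.27170489 0.074     ] 0.05503804867480967
small [0.3649444  0.35995689 0.05      ] [0.30968445 0.25542031 0.05      ]
t 16.8 pos [0.4175 0.2377 0.1961] yaw -28.06 w 0.0901 F [ 0.2  0.5 -0.3] q [ 0.51  0.17  1.97 -0.    1.01  1.  ] tilt -1.0
[np.float64(2.2), np.float64(-1.03), np.float64(-0.73), np.float64(-0.0)] |d|mm 25.4 deg 0.0
[np.float64(2.21), np.float64(-1.04), np.float64(-0.73), np.float64(-0.001)] |d|mm 25.5 deg 0.0
[np.float64(2.2), np.float64(-1.03), np.float64(-0.74), np.float64(-0.0)] |d|mm 25.4 deg 0.0
end [0.4005 0.2717 0.13  ] -28.003596254932557
```

```bash
python3 -m crank '[[[2,-1,-0.7,0,0,0,9],[2.2,-1,-0.7,0,0,0,9],[2.2,-1.1,-0.8,0,0,0,9],[0.2,0,0,0,0,0,9],[3,0,0,0,0,0,9],[3.5,0,0,0,0,0,9],[2.5,0,0,0,0,0,9],[0.5,0,0,0,0,0,9]]]'; python3 -m crank '[[[0,0,0,0,0,0,6],[0,0,0,0,0,0,5],[0,0,0,0,0,0,4],[0,0,0,0,0,0,4],[0,0,0,0,0,0,4],[-3,0,0,0,0,0,4],[-4,0,0,0,0,0,4],[-5,0,0,0,0,0,4]]]' 25;  python3 - <<'E'
from h import *
imaging.get_image('wrist');imaging.get_image('wrist');rep()
im,C,s=snap('w14');rep(); plan([((.604,.219,.155),-28,6)])
E
```

```text
clock: 17.8
position: [0.4016, 0.2699, 0.035]
tool_rot: [[-0.002, 0.88, -0.474], [-0.001, -0.474, -0.88], [-1.0, -0.001, 0.002]]
force: [-0.0, 0.6, 0.4]
width: 0.09
clock: 18.8
position: [0.4007, 0.2708, 0.1561]
tool_rot: [[-0.002, 0.881, -0.473], [-0.001, -0.473, -0.881], [-1.0, -0.001, 0.002]]
force: [0.4, 0.4, -1.8]
width: 0.0554
t 18.9 pos [0.404  0.2731 0.1601] yaw -28.23 w 0.0555 F [ 0.3  0.4 -2.3] q [ 0.59  0.22  1.99 -0.    0.92  1.08] tilt -1.0
t 18.9 pos [0.404  0.2731 0.1601] yaw -28.23 w 0.0555 F [ 0.3  0.4 -2.3] q [ 0.59  0.22  1.99 -0.    0.92  1.08] tilt -1.0
t 18.95 pos [0.4029 0.2723 0.1578] yaw -28.23 w 0.0553 F [ 0.1 -0.  -2.7] q [ 0.59  0.22  2.   -0.    0.92  1.08] tilt -1.0
[np.float64(0.05), np.float64(3.37), np.float64(-0.8), np.float64(-0.001)] |d|mm 34.6 deg 0.0
[np.float64(0.05), np.float64(3.37), np.float64(-0.8), np.float64(-0.001)] |d|mm 34.6 deg 0.0
[np.float64(0.04), np.float64(3.38), np.float64(-0.8), np.float64(-0.001)] |d|mm 34.7 deg 0.0
[np.float64(0.05), np.float64(3.38), np.float64(-0.79), np.float64(-0.0)] |d|mm 34.7 deg 0.0
[np.float64(0.04), np.float64(3.37), np.float64(-0.79), np.float64(-0.001)] |d|mm 34.6 deg 0.0
[np.float64(0.05), np.float64(3.38), np.float64(-0.8), np.float64(-0.0)] |d|mm 34.7 deg 0.0
end [0.604 0.219 0.155] -28.004983587445412
```

View pics/w14.png

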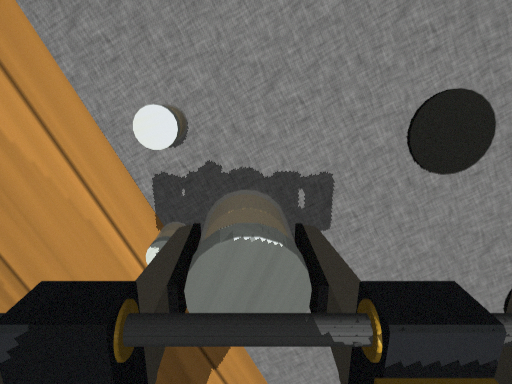

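```bash
python3 -m crank '[[[0,3.4,-0.8,0,0,0,4],[0,3.4,-0.8,0,0,0,4],[0,3.4,-0.8,0,0,0,4],[0,3.4,-0.8,0,0,0,4],[0,3.4,-0.8,0,0,0,4],[0,3.4,-0.8,0,0,0,4],[0,0,0,0,0,0,4],[0,0,0,0,0,0,4]]]';  python3 - <<'E'
from h import *
import pickle
im=cv2.imread('pics/w14.png')[:,:,::-1].astype(int);C=cam('wrist',pickle.load(open('w14.pkl','rb')))
m=im.max(2)<45; m2=np.zeros_like(m); m2[80:180,398:505]=m[80:180,398:505]; print('padL',fitcirc(C,m2,.006))
imaging.get_image('wrist');rep()
im,C,s=snap('w15');rep()
E
```

```text
clock: 19.95
position: [0.6024, 0.2168, 0.1538]
tool_rot: [[-0.003, 0.881, -0.473], [-0.001, -0.473, -0.881], [-1.0, -0.002, 0.002]]
force: [-0.2, -0.5, -1.3]
width: 0.0554
padL (array([0.6042908 , 0.22155487]), np.float64(0.08259079416694085))
t 20.0 pos [0.6023 0.217  0.1542] yaw -28.23 w 0.0554 F [ 0.9 -0.  -2.1] q [0.34 0.45 1.66 0.   1.03 0.84] tilt -1.0
t 20.0 pos [0.6023 0.217  0.1542] yaw -28.23 w 0.0554 F [ 0.9 -0.  -2.1] q [0.34 0.45 1.66 0.   1.03 0.84] tilt -1.0
t 20.05 pos [0.6025 0.2172 0.1546] yaw -28.22 w 0.0554 F [-0.4  0.  -2.6] q [0.34 0.45 1.66 0.   1.03 0.84] tilt -1.0
```

View pics/w15.png

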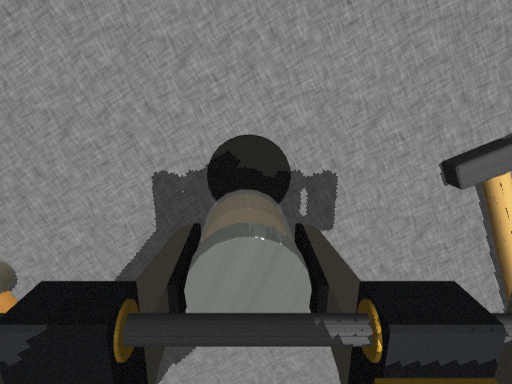

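```bash
python3 - <<'E'
from h import *
import pickle
im=cv2.imread('pics/w15.png')[:,:,::-1].astype(int);C=cam('wrist',pickle.load(open('w15.pkl','rb')))
m=im.max(2)<42
P=[]
for x in range(212,287):
    c=np.nonzero(m[125:190,x])[0]
    if len(c)>3: P.append((x,125+c.min()-.5))
for y in range(150,190):
    c=np.nonzero(m[y,195:300])[0]; P+= [(195+c.min()-.5,y),(195+c.max()+.5,y)]
W=np.array([ray(C,u,.006)[:2] for u in P])
for it in range(4):
    x=np.linalg.lstsq(np.c_[2*W,np.ones(len(W))],(W**2).sum(1),rcond=None)[0]; r=np.sqrt(x[2]+x[:2]@x[:2]); d=abs(np.hypot(*(W-x[:2]).T)-r); print(x[:2],2*r,len(W),d.max()); W=W[d<max(.001,d.mean()*2)]
s=rep(); plan([((x[0],x[1],.043),-28.2,1)])
E
```

```text
[0.60623233 0.22058953] 0.08318740186473797 155 0.0013425127978128823
[0.60625351 0.22057704] 0.0832228854997361 153 0.0008436431874284875
[0.60625351 0.22057704] 0.0832228854997361 153 0.0008436431874284875
[0.60625351 0.22057704] 0.0832228854997361 153 0.0008436431874284875
t 20.05 pos [0.6025 0.2172 0.1546] yaw -28.22 w 0.0554 F [-0.4  0.  -2.6] q [0.34 0.45 1.66 0.   1.03 0.84] tilt -1.0
[np.float64(11.16), np.float64(0.17), np.float64(-0.48), np.float64(-0.0)] |d|mm 111.7 deg 0.0
end [0.6063 0.2206 0.043 ] -28.216234935317257
```

```bash
python3 -m crank '[[[3,0.15,-0.4,0,0,0,4],[3.5,0,0,0,0,0,4],[2.5,0,0,0,0,0,4],[1.2,0,0,0,0,0,4],[0.6,0,0,0,0,0,4],[0.2,0,0,0,0,0,4],[0,0,0,0,0,0,4],[0,0,0,0,0,0,4]]]';  python3 - <<'E'
from h import *
rep();im,C,s=snap('w16')
im,C,s=snap('s16','side');
cv2.imwrite('pics/s16c.png',cv2.resize(im[200:290,170:290],None,fx=6,fy=6,interpolation=cv2.INTER_CUBIC)[:,:,::-1]); rep()
E
```

```text
clock: 21.05
position: [0.6076, 0.2201, 0.0463]
tool_rot: [[0.001, 0.881, -0.473], [0.0, -0.473, -0.881], [-1.0, 0.001, -0.001]]
force: [0.0, 0.5, -1.8]
width: 0.055
t 21.05 pos [0.6076 0.2201 0.0463] yaw -28.25 w 0.055 F [ 0.   0.5 -1.8] q [0.35 0.59 1.71 0.   0.84 0.84] tilt -1.0
t 21.05 pos [0.6076 0.2201 0.0463] yaw -28.25 w 0.055 F [ 0.   0.5 -1.8] q [0.35 0.59 1.71 0.   0.84 0.84] tilt -1.0
t 21.1 pos [0.6076 0.22   0.0462] yaw -28.25 w 0.0552 F [-0.1 -0.1 -1.4] q [ 0.35  0.59  1.71 -0.    0.84  0.84] tilt -1.0
t 21.15 pos [0.6075 0.22   0.0461] yaw -28.25 w 0.0551 F [-0.7 -0.1 -2. ] q [0.35 0.59 1.71 0.   0.84 0.84] tilt -1.0
```

View pics/w16.png

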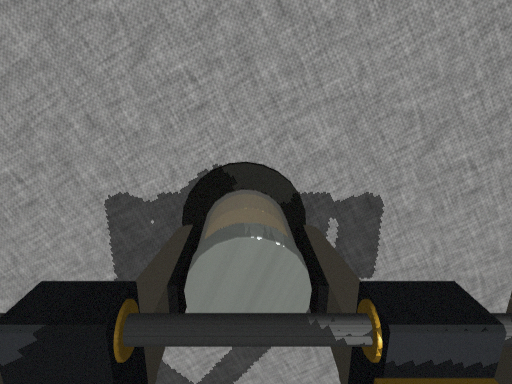

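View pics/s16c.png

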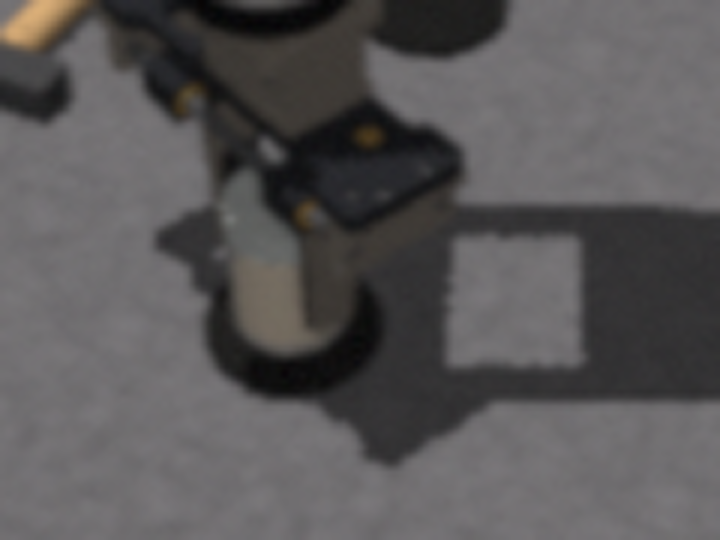

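```bash
python3 -m crank '[[[0.2,-0.2,0.05,0,0,0,4],[0.1,0,0,0,0,0,4],[0.1,0,0,0,0,0,4],[0.1,0,0,0,0,0,4],[0,0,0,0,0,0,4],[0,0,0,0,0,0,4],[0,0,0,0,0,0,4],[0,0,0,0,0,0,4]]]';  python3 - <<'E'
from h import *
rep();im,C,s=snap('w17')
E
```

```text
clock: 22.15
position: [0.6052, 0.2208, 0.0422]
tool_rot: [[0.0, 0.881, -0.473], [0.001, -0.473, -0.881], [-1.0, -0.0, -0.001]]
force: [-6.6, 0.5, 14.3]
width: 0.0547
t 22.15 pos [0.6052 0.2208 0.0422] yaw -28.25 w 0.0547 F [-6.6  0.5 14.3] q [0.35 0.6  1.72 0.   0.83 0.84] tilt -1.0
t 22.15 pos [0.6052 0.2208 0.0422] yaw -28.25 w 0.0547 F [-6.6  0.5 14.3] q [0.35 0.6  1.72 0.   0.83 0.84] tilt -1.0
```

View pics/w17.png

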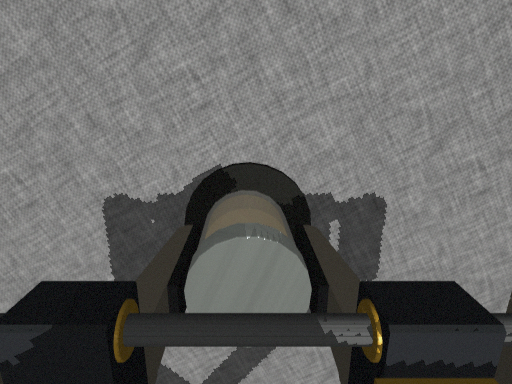

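```bash
python3 -m crank '[[[-0.05,0,0,0,0,0,6.5],[0,0,0,0,0,0,8],[0,0,0,0,0,0,8.5],[-2,0,0,0,0,0,8.5],[-5,0,0,0,0,0,9],[-5,0,0,0,0,0,9],[-3,0,0,0,0,0,9],[0,0,0,0,0,0,9]]]';  python3 - <<'E'
from h import *
rep();im,C,s=snap('w18')
im,C,s=snap('s18','side');
cv2.imwrite('pics/s18c.png',cv2.resize(im[200:290,170:290],None,fx=6,fy=6,interpolation=cv2.INTER_CUBIC)[:,:,::-1]); rep()
E
```

```text
clock: 23.2
position: [0.607, 0.221, 0.1951]
tool_rot: [[0.006, 0.881, -0.473], [0.002, -0.473, -0.881], [-1.0, 0.004, -0.005]]
force: [-0.3, -0.2, -0.1]
width: 0.0903
t 23.2 pos [0.607  0.221  0.1951] yaw -28.25 w 0.0903 F [-0.3 -0.2 -0.1] q [ 0.35  0.41  1.62 -0.    1.1   0.84] tilt -1.0
t 23.2 pos [0.607  0.221  0.1951] yaw -28.25 w 0.0903 F [-0.3 -0.2 -0.1] q [ 0.35  0.41  1.62 -0.    1.1   0.84] tilt -1.0
t 23.25 pos [0.6058 0.2206 0.1928] yaw -28.25 w 0.0896 F [-0.4  0.6  0. ] q [0.35 0.42 1.62 0.   1.1  0.84] tilt -1.0
t 23.3 pos [0.605  0.2203 0.1913] yaw -28.25 w 0.0901 F [ 0.8 -0.9 -0.9] q [0.35 0.42 1.63 0.   1.1  0.84] tilt -1.0
```

View pics/w18.png

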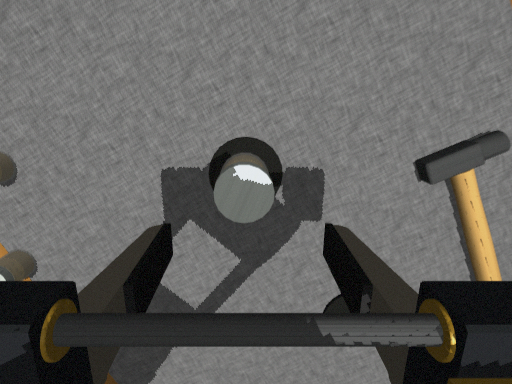

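View pics/s18c.png

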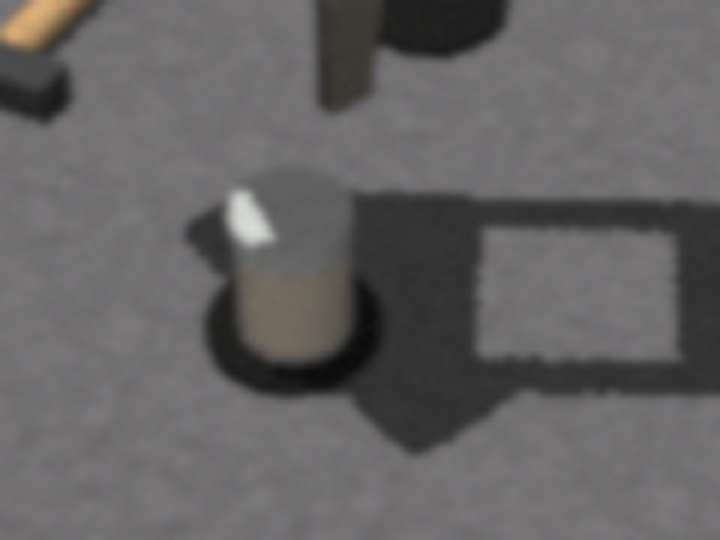

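```bash
python3 -m crank '[[[0,0.6,6.1,0,0,0,9],[0,0.6,6.1,0,0,0,9],[0,0.6,6.1,0,0,0,9],[0,0.6,6.1,0,0,0,9],[0,0.6,6.1,0,0,0,9],[0.5,0.6,6.1,0,0,0,9],[0.5,0.6,6.1,0,0,0,9],[0.5,0.6,6.1,0,0,0,9]]]';  python3 -m crank '[[[1,0.3,2.5,0,0,0,9],[1,0,0,0,0,0,9],[1,0,0,0,0,0,9],[1,0,0,0,0,0,9],[0,0,0,0,0,0,9],[0,0,0,0,0,0,9],[0,0,0,0,0,0,9],[0,0,0,0,0,0,9]]]'; python3 - <<'E'
from h import *
im,C,s=snap('w19'); rep()
E
```

```text
clock: 24.3
position: [0.4147, -0.2334, 0.1747]
tool_rot: [[-0.002, 0.881, -0.473], [0.001, -0.473, -0.881], [-1.0, -0.002, -0.0]]
force: [0.5, 0.1, -0.2]
width: 0.0901
clock: 25.3
position: [0.4075, -0.2557, 0.1364]
tool_rot: [[0.001, 0.881, -0.473], [-0.0, -0.473, -0.881], [-1.0, 0.001, 0.0]]
force: [-0.5, -0.2, -0.4]
width: 0.0899
t 25.3 pos [ 0.4075 -0.2557  0.1364] yaw -28.24 w 0.0899 F [-0.5 -0.2 -0.4] q [-0.56  0.25  2.02  0.    0.87 -0.07] tilt -1.0
t 25.35 pos [ 0.4075 -0.2557  0.1364] yaw -28.25 w 0.0903 F [-0.5 -0.2 -0.3] q [-0.56  0.25  2.02  0.    0.87 -0.07] tilt -1.0
```

View pics/w19.png

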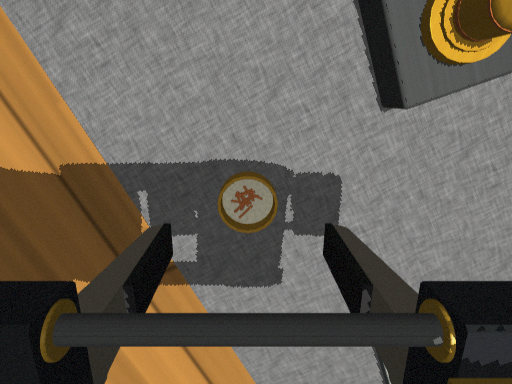

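```bash
python3 - <<'E'
from h import *
import pickle
im=cv2.imread('pics/w19.png')[:,:,::-1].astype(int);C=cam('wrist',pickle.load(open('w19.pkl','rb')))
m=((im[:,:,0]-im[:,:,2])>35)|(im.min(2)>130); m2=np.zeros_like(m); m2[165:240,212:285]=m[165:240,212:285]
m2=cv2.morphologyEx(m2.astype(np.uint8),cv2.MORPH_OPEN,np.ones((5,5)))
for z in (.0,.01,.02): print(z,fitcirc(C,m2,z))
rep()
E
```

```text
0.0 (array([ 0.39843148, -0.27493307]), np.float64(0.0517678340944547))
0.01 (array([ 0.40009243, -0.27184028]), np.float64(0.049998499988312926))
0.02 (array([ 0.40175337, -0.2687475 ]), np.float64(0.04822916588218557))
t 25.35 pos [ 0.4075 -0.2557  0.1364] yaw -28.25 w 0.0903 F [-0.5 -0.2 -0.3] q [-0.56  0.25  2.02  0.    0.87 -0.07] tilt -1.0
```

```bash
python3 - <<'E'
from h import *
import pickle
im=cv2.imread('pics/w19.png')[:,:,::-1];C=cam('wrist',pickle.load(open('w19.pkl','rb')))
cv2.imwrite('pics/dish.png',cv2.convertScaleAbs(cv2.resize(im[160:245,205:290],None,fx=7,fy=7,interpolation=cv2.INTER_CUBIC),alpha=1.5)[:,:,::-1])
from h import *
def pred(x,y):
    for z in (0,.02):
        q=np.array([proj(C,[x+.028*np.cos(t),y+.028*np.sin(t),z]) for t in np.linspace(0,6.28,60)]); print(z,(q.min(0)-[205,160])*7,(q.max(0)-[205,160])*7)
pred(.4015,-.2685)
E
```

```text
0 [93.63705772 77.42362454] [493.73289403 458.14374437]
0.02 [ 80.20512798 112.77989258] [506.91236753 516.22989408]
```

View pics/dish.png

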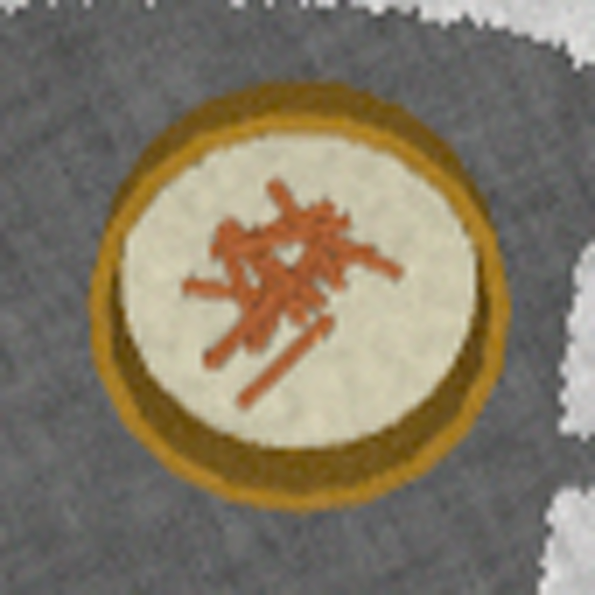

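```bash
python3 -m crank '[[[3,0.1,0.7,0,0,0,9],[3,0.1,0.65,0,0,0,9],[3,0,0,0,0,0,9],[2,0,0,0,0,0,9],[0.8,0,0,0,0,0,9],[0,0,0,0,0,0,9],[0,0,0,0,0,0,9],[0,0,0,0,0,0,6]]]' 15; python3 - <<'E'
from h import *
rep(); im,C,s=snap('w20')
E
```

```text
clock: 26.35
position: [0.4032, -0.2688, 0.0188]
tool_rot: [[0.001, 0.881, -0.473], [-0.001, -0.473, -0.881], [-1.0, 0.001, 0.0]]
force: [-0.2, -0.4, 0.0]
width: 0.0817
t 26.35 pos [ 0.4032 -0.2688  0.0188] yaw -28.25 w 0.0817 F [-0.2 -0.4  0. ] q [-0.59  0.46  2.08  0.    0.6  -0.1 ] tilt -1.0
t 26.35 pos [ 0.4032 -0.2688  0.0188] yaw -28.25 w 0.0817 F [-0.2 -0.4  0. ] q [-0.59  0.46  2.08  0.    0.6  -0.1 ] tilt -1.0
```

View pics/w20.png

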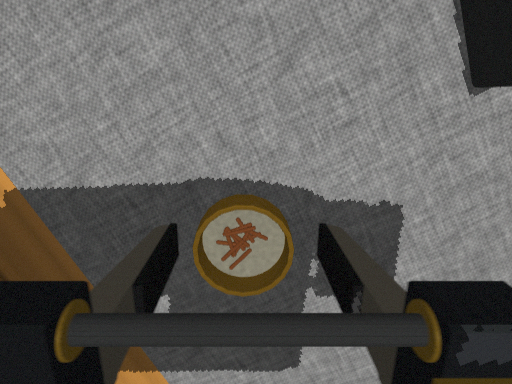

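```bash
python3 -m crank '[[[0,-0.2,0,0,0,0,7],[0,0,0,0,0,0,4],[0,0,0,0,0,0,4],[0,0,0,0,0,0,4],[0,0,0,0,0,0,4],[-4,0,0,0,0,0,4],[-5,0,0,0,0,0,4],[-5,0,0,0,0,0,4]]]' 15; python3 - <<'E'
from h import *
rep(); im,C,s=snap('w21');rep(); plan([((.637,-.020,.16),-28,7)])
E
```

```text
clock: 27.4
position: [0.4006, -0.2673, 0.1592]
tool_rot: [[-0.001, 0.881, -0.473], [0.0, -0.473, -0.881], [-1.0, -0.001, -0.0]]
force: [1.3, 0.8, -1.6]
width: 0.0559
t 27.4 pos [ 0.4006 -0.2673  0.1592] yaw -28.24 w 0.0559 F [ 1.3  0.8 -1.6] q [-0.59  0.22  2.    0.    0.93 -0.1 ] tilt -1.0
t 27.4 pos [ 0.4006 -0.2673  0.1592] yaw -28.24 w 0.0559 F [ 1.3  0.8 -1.6] q [-0.59  0.22  2.    0.    0.93 -0.1 ] tilt -1.0
t 27.45 pos [ 0.4033 -0.2691  0.1651] yaw -28.25 w 0.0557 F [ 2.7 -1.3  3.6] q [-0.59  0.21  1.99  0.    0.93 -0.1 ] tilt -1.0
[np.float64(0.07), np.float64(1.26), np.float64(-4.71), np.float64(-0.001)] |d|mm 48.8 deg 0.0
[np.float64(0.07), np.float64(1.26), np.float64(-4.71), np.float64(-0.001)] |d|mm 48.8 deg 0.0
[np.float64(0.07), np.float64(1.27), np.float64(-4.71), np.float64(-0.0)] |d|mm 48.8 deg 0.0
[np.float64(0.08), np.float64(1.26), np.float64(-4.72), np.float64(-0.001)] |d|mm 48.9 deg 0.0
[np.float64(0.07), np.float64(1.27), np.float64(-4.71), np.float64(-0.0)] |d|mm 48.8 deg 0.0
[np.float64(0.08), np.float64(1.27), np.float64(-4.71), np.float64(-0.001)] |d|mm 48.8 deg 0.0
[np.float64(0.07), np.float64(1.28), np.float64(-4.72), np.float64(-0.0)] |d|mm 48.9 deg 0.0
end [ 0.6371 -0.02    0.16  ] -28.015844604455225
```

View pics/w21.png

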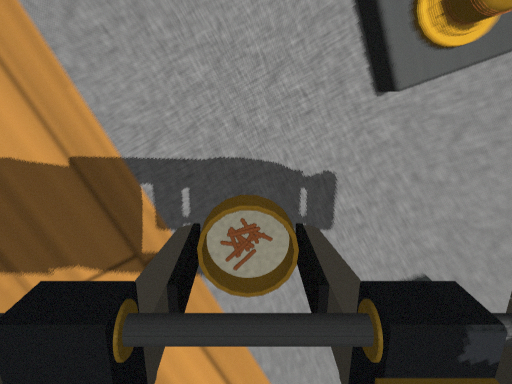

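```bash
python3 -m crank '[[[0,1.3,-4.7,0,0,0,4],[0,1.3,-4.7,0,0,0,4],[0,1.3,-4.7,0,0,0,4],[0,1.3,-4.7,0,0,0,4],[0,1.3,-4.7,0,0,0,4],[0,1.3,-4.7,0,0,0,4],[0,1.3,-4.6,0,0,0,4],[0,0,0,0,0,0,4]]]' 15; python3 - <<'E'
from h import *
imaging.get_image('wrist');imaging.get_image('wrist');rep(); im,C,s=snap('w22');rep()
E
```

```text
clock: 28.45
position: [0.6381, -0.0193, 0.1573]
tool_rot: [[0.001, 0.882, -0.471], [0.0, -0.471, -0.882], [-1.0, 0.0, -0.001]]
force: [-0.5, 0.3, -1.1]
width: 0.0556
t 28.55 pos [ 0.6357 -0.0214  0.1571] yaw -28.19 w 0.0556 F [-0.9 -0.4 -1.2] q [-0.04  0.44  1.67 -0.    1.03  0.46] tilt -1.0
t 28.55 pos [ 0.6357 -0.0214  0.1571] yaw -28.19 w 0.0556 F [-0.9 -0.4 -1.2] q [-0.04  0.44  1.67 -0.    1.03  0.46] tilt -1.0
t 28.6 pos [ 0.6353 -0.022   0.1573] yaw -28.24 w 0.056 F [-0.6 -0.  -2.1] q [-0.04  0.44  1.67 -0.    1.03  0.46] tilt -1.0
```

View pics/w22.png

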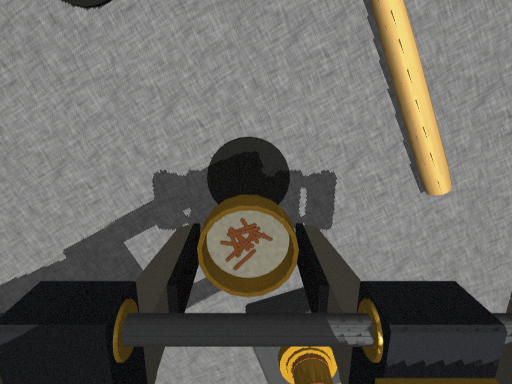

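```bash
python3 - <<'E'
from h import *
import pickle
im=cv2.imread('pics/w22.png')[:,:,::-1].astype(int);C=cam('wrist',pickle.load(open('w22.pkl','rb')))
m=im.max(2)<42
P=[]
for x in range(214,285):
    c=np.nonzero(m[125:190,x])[0]
    if len(c)>3: P.append((x,125+c.min()-.5))
for y in range(150,195):
    c=np.nonzero(m[y,195:300])[0]; P+= [(195+c.min()-.5,y),(195+c.max()+.5,y)]
W=np.array([ray(C,u,.006)[:2] for u in P])
for it in range(4):
    x=np.linalg.lstsq(np.c_[2*W,np.ones(len(W))],(W**2).sum(1),rcond=None)[0]; r=np.sqrt(x[2]+x[:2]@x[:2]); d=abs(np.hypot(*(W-x[:2]).T)-r); W=W[d<max(.001,d.mean()*2)]
print(x[:2],2*r,len(W),d.max())
# dish in hand: find xy best from rim ellipse extents cols 198..298 rows 204..296 at z
z=.1573-.0188+.02
print('dish rim',ray(C,(248,249.5),z), ray(C,(198,249.5),z),ray(C,(298,249.5),z))
s=rep()
E
```

```text
[ 0.6383056  -0.01973087] 0.08306469299076334 137 0.0009753997147248158
dish rim [ 0.63788217 -0.02040342  0.1585    ] [ 0.61388279 -0.00755726  0.1585    ] [ 0.66187052 -0.03324368  0.1585    ]
t 28.6 pos [ 0.6353 -0.022   0.1573] yaw -28.24 w 0.056 F [-0.6 -0.  -2.1] q [-0.04  0.44  1.67 -0.    1.03  0.46] tilt -1.0
```

```bash
python3 -m crank '[[[3,0,-0.2,0,0,0,4],[4,0,0,0,0,0,4],[3,0,0,0,0,0,4],[1.7,0,0,0,0,0,4],[0.8,0,0,0,0,0,4],[0.4,0,0,0,0,0,4],[0,0,0,0,0,0,4],[0,0,0,0,0,0,4]]]' 15; python3 - <<'E'
from h import *
rep(); im,C,s=snap('w23');rep()
E
```

```text
clock: 29.6
position: [0.6378, -0.0199, 0.0299]
tool_rot: [[0.001, 0.881, -0.473], [-0.0, -0.473, -0.881], [-1.0, 0.001, -0.001]]
force: [-0.0, -0.6, -0.8]
width: 0.0557
t 29.6 pos [ 0.6378 -0.0199  0.0299] yaw -28.24 w 0.0557 F [-0.  -0.6 -0.8] q [-0.03  0.61  1.73  0.    0.8   0.46] tilt -1.0
t 29.6 pos [ 0.6378 -0.0199  0.0299] yaw -28.24 w 0.0557 F [-0.  -0.6 -0.8] q [-0.03  0.61  1.73  0.    0.8   0.46] tilt -1.0
t 29.65 pos [ 0.6378 -0.0198  0.0298] yaw -28.24 w 0.0556 F [ 0.5 -0.7 -1.5] q [-0.03  0.61  1.73  0.    0.8   0.46] tilt -1.0
```

View pics/w23.png

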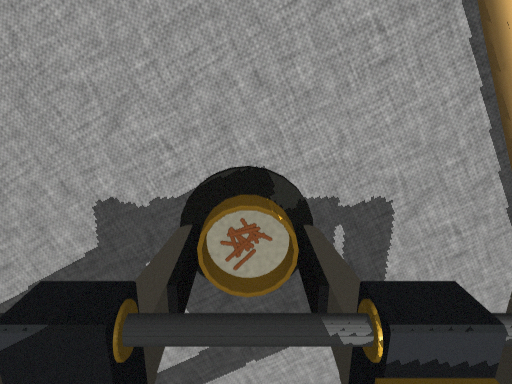

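```bash
python3 -m crank '[[[0.15,0,0,0,0,0,4],[0.15,0,0,0,0,0,4],[0.1,0,0,0,0,0,4],[0.05,0,0,0,0,0,4],[0,0,0,0,0,0,4],[0,0,0,0,0,0,4],[0,0,0,0,0,0,4],[0,0,0,0,0,0,4]]]' 15; python3 -c "
from h import *;rep()"
```

```text
clock: 30.65
position: [0.6373, -0.0199, 0.0246]
tool_rot: [[0.0, 0.881, -0.473], [0.0, -0.473, -0.881], [-1.0, 0.0, -0.0]]
force: [-0.3, 0.0, -1.5]
width: 0.0561
t 30.65 pos [ 0.6373 -0.0199  0.0246] yaw -28.25 w 0.0561 F [-0.3  0.  -1.5] q [-0.03  0.61  1.74  0.    0.79  0.46] tilt -1.0
```

```bash
python3 -m crank '[[[0.05,0,0,0,0,0,4],[0.05,0,0,0,0,0,4],[0,0,0,0,0,0,4],[0,0,0,0,0,0,4],[0,0,0,0,0,0,4],[0,0,0,0,0,0,4],[0,0,0,0,0,0,4],[0,0,0,0,0,0,4]]]' 15; python3 -c "
from h import *;rep()"
```

```text
clock: 31.65
position: [0.6374, -0.0199, 0.0242]
tool_rot: [[0.0, 0.881, -0.473], [-0.0, -0.473, -0.881], [-1.0, 0.0, -0.0]]
force: [-2.8, 0.1, 5.2]
width: 0.0555
t 31.65 pos [ 0.6374 -0.0199  0.0242] yaw -28.24 w 0.0555 F [-2.8  0.1  5.2] q [-0.03  0.61  1.74 -0.    0.79  0.46] tilt -1.0
```

In contact. Release and rise.

```bash
python3 -m crank '[[[0,0,0,0,0,0,6.5],[0,0,0,0,0,0,8],[0,0,0,0,0,0,8],[-1,0,0,0,0,0,8],[-4,0,0,0,0,0,9],[-5,0,0,0,0,0,9],[-5,0,0,0,0,0,9],[-3,0,0,0,0,0,9]]]'; python3 -m crank '[[[-4,0,-2,0,0,0,9],[-4,0,-2,0,0,0,9],[-2,-3,0,0,0,0,9],[0,-3,0,0,0,0,9],[0,0,0,0,0,0,9],[0,0,0,0,0,0,9],[0,0,0,0,0,0,9],[0,0,0,0,0,0,9]]]'; python3 - <<'E'
from h import *
im,C,s=snap('w24');im,C,s=snap('s24','side');im,C,s=snap('t24','top')
cv2.imwrite('pics/s24c.png',cv2.resize(im[0:1,0:1],None,fx=1,fy=1))
b=cv2.imread('pics/s24.png'); cv2.imwrite('pics/s24c.png',cv2.resize(b[130:290,170:340],None,fx=3.7,fy=3.7,interpolation=cv2.INTER_CUBIC))
E
```

```text
clock: 32.65
position: [0.6382, -0.0199, 0.2073]
tool_rot: [[0.004, 0.881, -0.473], [-0.0, -0.473, -0.881], [-1.0, 0.003, -0.002]]
force: [0.1, 0.2, 0.1]
width: 0.09
clock: 33.65
position: [0.6037, 0.0433, 0.3032]
tool_rot: [[-0.001, 0.881, -0.474], [-0.0, -0.474, -0.881], [-1.0, -0.0, 0.0]]
force: [0.5, 0.0, 0.0]
width: 0.0898
t 33.65 pos [0.6037 0.0433 0.3032] yaw -28.28 w 0.0898 F [0.5 0.  0. ] q [ 0.07  0.26  1.59 -0.    1.29  0.56] tilt -1.0
t 33.7 pos [0.6037 0.0434 0.3032] yaw -28.27 w 0.0898 F [ 0.1 -0.2  0. ] q [0.07 0.26 1.59 0.   1.29 0.56] tilt -1.0
t 33.75 pos [0.6036 0.0435 0.3033] yaw -28.27 w 0.09 F [0.1 0.6 0.4] q [0.07 0.26 1.59 0.   1.29 0.56] tilt -1.0
```

View pics/w24.png

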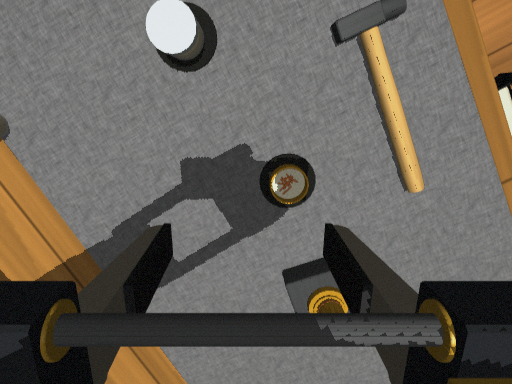

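View pics/s24c.png

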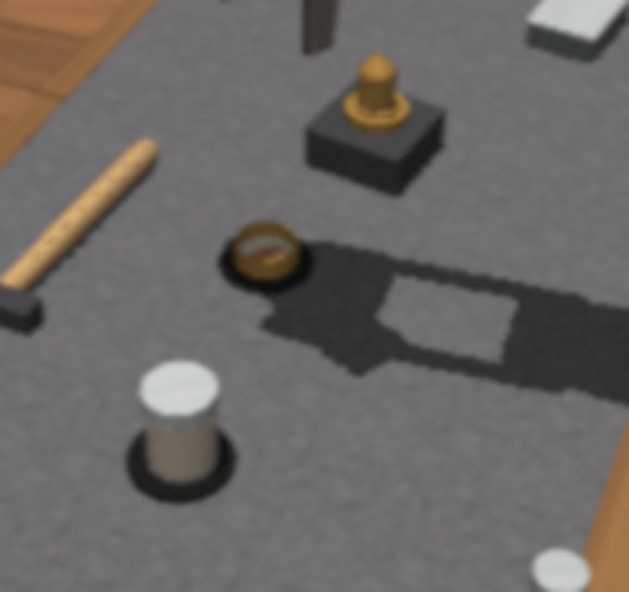

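View pics/t24.png

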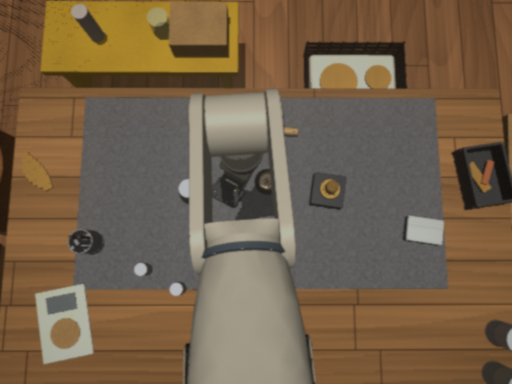

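```bash
python3 -m crank '[[[0,-2,3.5,0,0,0,9],[0,-2.5,4,0,0,0,9],[0,-2.5,4,0,0,0,9],[0,-2.5,4,0,0,0,9],[0,-1,2,0,0,0,9],[0,0,0,0,0,0,9],[0,0,0,0,0,0,9],[0,0,0,0,0,0,9]]]'; python3 - <<'E'
from h import *
im,C,s=snap('w25'); im,C,s=snap('t25','top')
b=cv2.imread('pics/t25.png'); cv2.imwrite('pics/t25c.png',cv2.resize(b[150:230,165:365],None,fx=4,fy=4,interpolation=cv2.INTER_CUBIC))
E
```

```text
clock: 34.8
position: [0.429, -0.0603, 0.3035]
tool_rot: [[0.0, 0.881, -0.473], [0.0, -0.473, -0.881], [-1.0, -0.0, -0.0]]
force: [-0.1, 0.7, 0.2]
width: 0.0896
t 34.8 pos [ 0.429  -0.0603  0.3035] yaw -28.21 w 0.0896 F [-0.1  0.7  0.2] q [-0.14 -0.03  1.92  0.    1.25  0.35] tilt -1.0
t 34.85 pos [ 0.4288 -0.0603  0.3034] yaw -28.2 w 0.0902 F [-0.4 -0.6  0.6] q [-0.14 -0.03  1.92  0.    1.25  0.35] tilt -1.0
```

View pics/w25.png

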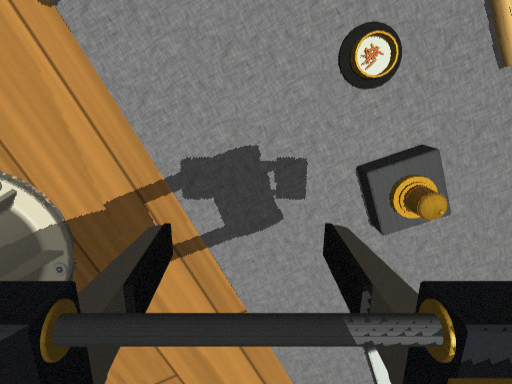

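View pics/t25c.png

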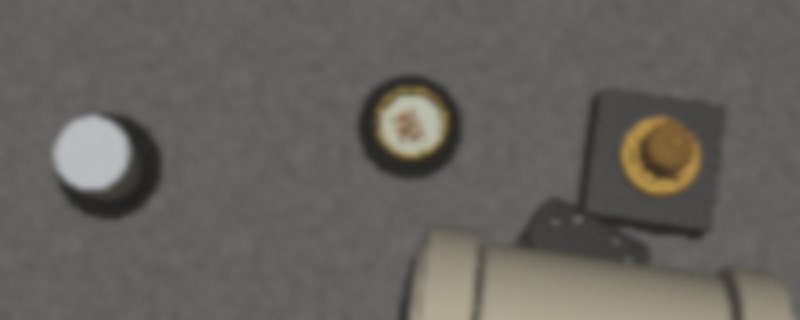

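```bash
python3 - <<'E'
from h import *
import pickle
def ov(n,box,f,circs,out):
    im=cv2.imread(f'pics/{n}.png'); C=cam('x',pickle.load(open(n+'.pkl','rb')))
    x0,y0,x1,y1=box; a=cv2.convertScaleAbs(cv2.resize(im[y0:y1,x0:x1],None,fx=f,fy=f,interpolation=cv2.INTER_CUBIC),alpha=1.4)
    for (x,y,z,r) in circs:
        q=np.array([proj(C,[x+r*np.cos(t),y+r*np.sin(t),z]) for t in np.linspace(0,6.29,80)]); q=((q-[x0,y0]+.5)*f).astype(np.int32)
        cv2.polylines(a,[q],True,(0,255,0),1)
    cv2.imwrite(out,a); return a
def dark(n,box,z):
    im=cv2.imread(f'pics/{n}.png').astype(int); C=cam('x',pickle.load(open(n+'.pkl','rb')))
    m=im.max(2)<50; x0,y0,x1,y1=box; m2=np.zeros(m.shape,np.uint8); m2[y0:y1,x0:x1]=m[y0:y1,x0:x1]
    cs,_=cv2.findContours(m2,0,1); c=max(cs,key=cv2.contourArea); h=np.zeros_like(m2); cv2.fillConvexPoly(h,cv2.convexHull(c),1); return fitcirc(C,h,z)
p,d=dark('w25',(330,15,410,95),.006); print('padR',p,d)
b=[.6058,-.2085]
A=ov('w25',(325,10,465,245),2.5,[(*p,.006,.042),(*p,.026,.028),(*b,.057,.030),(*b,.061,.018),(*b,.095,.018),(*b,.115,.002)],'pics/a.png')
p2,d2=dark('w24',(140,0,220,75),.006); print('padL',p2,d2)
B=ov('w24',(130,0,330,220),2.1,[(*[.6055,.2205],.006,.042),(*[.6055,.2205],.08,.028),(*p,.006,.042),(*p,.026,.028)],'pics/b.png')
h=max(A.shape[0],B.shape[0]); I=np.zeros((h,A.shape[1]+B.shape[1],3),np.uint8); I[:A.shape[0],:A.shape[1]]=A; I[:B.shape[0],A.shape[1]:]=B; cv2.imwrite('pics/ov.png',I); print(I.shape)
E
```

```text
padR [ 0.63727748 -0.01944837] 0.08289343259016002
padL [0.60857075 0.2150246 ] 0.07612647120502536
(588, 770, 3)
```

View pics/ov.png

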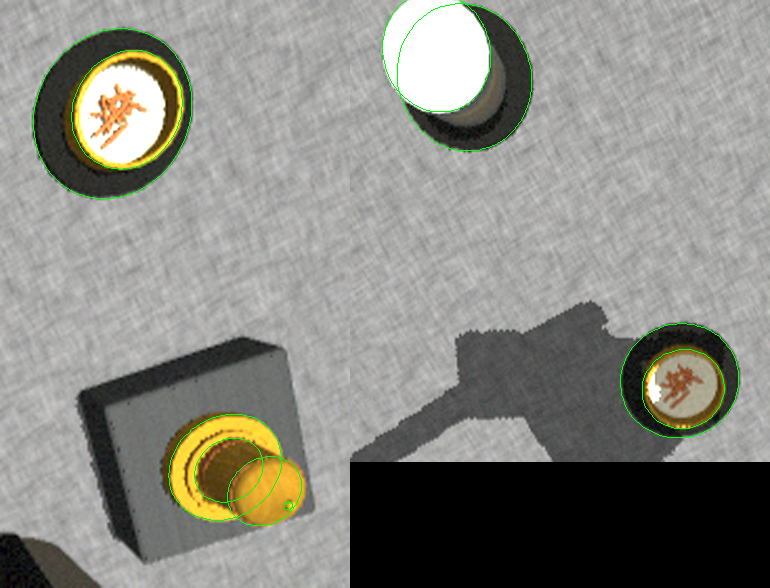

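```bash
python3 - <<'E'
from rig import order
print(order.finish_job())
E
```

```text
the job is handed in; nothing more can be done
None
```

The bench is set out and the job is handed in at about 35 s of robot time. I did it in the order asked, with each part kept upright:

- **Disc:** lies flat, narrow step up, on the middle of the steel block.
- **Finial:** stands on the middle of the disc.
- **Rivet jar:** the largest of the three stands on the middle of the left pad. Its lid measured about 55 mm; the two smaller jars were left alone.
- **Pin dish:** stands on the middle of the right pad.

**Last checks:** I drew the expected circles over the final wrist pictures. The disc, finial, jar lid and dish rim all matched to about 1–2 mm. The side view showed all four upright. The gripper was open and clear of everything. I saw no sign in the pictures that the hammer, punch cup or tin had moved, but I did not measure them.

**What disagreed:**
- The top camera read 2–5 mm away from the wrist camera, so I used the wrist camera close up.
- The first automatic outline of the dish came out too small, so I measured its rim by eye in a close crop.
- One automatic fit of the left pad was spoiled because the jar covered part of it, so I used the earlier fits there.
- The jar pressed on its pad with about 14 N just before release, well under the limit.

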